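Load the dry-block heater

TASK

Load the dry-block heater: first tip the lid up about one of its long edges (some 15 degrees or more, with that edge still resting on the heater), then lift it off and lay it right way up in the middle of the white bench mat. Take the plain filler blocks out of the pockets and stand each upright on the bench, seat every drilled heating block fully home, flat and square in a pocket of its own, then put the lid back squarely over the pocket plate, down on the deck, and only then press the start button. Leave the other things on the bench alone.

Things in the scene. Friction and masses are not known exactly. Their poses are not given: they have to be found in the camera images.
- heater: Dry-block heater: fixed low white box. Origin: on the bench under the centre of its dark pocket plate; x away from the robot, y along the row of pockets. Box: x -90..90, y -140..200 mm; flat deck 70 mm up. Plate 124 x 250 mm, centred, its top 78 mm up; the lid's skirt drops round it onto the deck. Three pockets at y = -82, 0, 82 mm, floors 55 mm up. Control end with start button at +y.
- lid: Grey hood lid, open below: 138 (x) x 264 (y) x 49 mm, 4 mm walls, 300 g; starts seated on the heater's deck round the plate (3 mm play each side). Origin: centre of its open underside, z up; seated, 70 mm above the heater's origin; fits either way round. A black grip bar stands centred on top: 14 mm thick (x), 90 mm long (y), from 49 to 85 mm above the origin.
- start (a joint): Start button on the heater's control end: travel in m, 0 released, 0.006 fully pressed; springs back; about 5 N fully down. It counts as pressed beyond 0.004.
- start_top (a point): Centre of the top of the round start button (28 mm across, pressed straight down), at x = -35, y = 170 mm in the heater's frame, 92 mm above the bench, 38 mm beyond the seated lid's end wall.
- pad: Flat white bench mat, 180 x 300 x 3 mm, fixed, to the robot's left, kept clear for the lid. Origin: centre of its underside; its long side runs along y.
- pocket0 (a point): Centre of the floor of heater pocket 0 (axes as the heater's). The pocket is 104 mm along x, 52 mm along y, 23 mm deep; its +x end is rounded, its -x end square.
- pocket1 (a point): Centre of the floor of heater pocket 1 (axes as the heater's). The pocket is 104 mm along x, 52 mm along y, 23 mm deep; its +x end is rounded, its -x end square.
- pocket2 (a point): Centre of the floor of heater pocket 2 (axes as the heater's). The pocket is 104 mm along x, 52 mm along y, 23 mm deep; its +x end is rounded, its -x end square.
- block0: Aluminium heating block, two rows of wells on top; 100 (x) x 48 (y) x 50 mm, 0.5 kg; -x end square, +x end a half-circle (radius 24). Origin: centre of underside, z up. Fits any pocket (2 mm play each side), rounded end in rounded end; home, it stands 27 mm above the plate. Starts upright at the robot's right, rounded end facing roughly away from it. Two or three are present (absent: None).
- block1: Aluminium heating block, two rows of wells on top; 100 (x) x 48 (y) x 50 mm, 0.5 kg; -x end square, +x end a half-circle (radius 24). Origin: centre of underside, z up. Fits any pocket (2 mm play each side), rounded end in rounded end; home, it stands 27 mm above the plate. Starts upright at the robot's right, rounded end facing roughly away from it. Two or three are present (absent: None).
- block2: Aluminium heating block, two rows of wells on top; 100 (x) x 48 (y) x 50 mm, 0.5 kg; -x end square, +x end a half-circle (radius 24). Origin: centre of underside, z up. Fits any pocket (2 mm play each side), rounded end in rounded end; home, it stands 27 mm above the plate. Starts upright at the robot's right, rounded end facing roughly away from it. Two or three are present (absent: None).
- filler0: Plain grey plastic filler block without wells, same outline as the heating blocks: 100 (x) x 48 (y) x 50 mm, 0.3 kg, +x end rounded. Origin: centre of underside, z up. Starts home in pocket 0, under the lid. One or both fillers are present (absent: None). There is room for them on the bench at the robot's right, among the blocks.
- filler1: Plain grey plastic filler block without wells, same outline as the heating blocks: 100 (x) x 48 (y) x 50 mm, 0.3 kg, +x end rounded. Origin: centre of underside, z up. Starts home in pocket 2, under the lid. One or both fillers are present (absent: None). There is room for them on the bench at the robot's right, among the blocks.
- lid_corner0 (a point): Lower corner of the lid's skirt, at x -69, y -132 mm in the lid's frame.
- lid_corner1 (a point): Lower corner of the lid's skirt, at x -69, y 132 mm in the lid's frame.
- lid_corner2 (a point): Lower corner of the lid's skirt, at x 69, y -132 mm in the lid's frame.
- lid_corner3 (a point): Lower corner of the lid's skirt, at x 69, y 132 mm in the lid's frame.
- rack: Bystander: white rack of capped tubes, 80 x 200 x 105 mm; leave alone. Origin: centre of its underside.
- jar: Bystander: white jar with black cap, 84 mm across, 150 mm tall; leave alone. Origin: centre of its underside.
- beaker: Bystander: glass beaker, 72 mm across, 95 mm tall; leave alone. Origin: centre of its underside.
- dish: Bystander: clear flat dish, 90 mm across, 18 mm high; leave alone. Origin: centre of its underside.
- tipbox: Bystander: blue box with clear lid, 115 x 80 x 68 mm; leave alone. Origin: centre of its underside.
- bottle: Bystander: amber bottle, 50 mm across, 110 mm tall; leave alone. Origin: centre of its underside.
Things that resemble listed ones, but are neither listed nor needed, are in the scene too. What is shaped like the block1 but purple or yellow is not meant.

How it is judged (in metres and radians):
On the way, in this order (a step that is already met when the one before it is completed fails the run):
1. the lid is tipped up (over 0.2 rad) with a lower edge still at the heater's deck (angle between lid's own z axis and vertical above 0.2 rad and horizontal distance between lid and heater below 0.06 m and (z of each of lid_corner0, lid_corner1 in the frame of heater below 0.085 m or z of each of lid_corner2, lid_corner3 in the frame of heater below 0.085 m)), for 0.1 s.
2. the lid lies right way up on the pad, its centre within 60 mm of the pad's (horizontal distance between lid and pad below 0.06 m and height (world z) of lid below 0.012 m and angle between lid's own z axis and vertical below 0.1 rad and linear speed of lid below 0.03 m/s), for 0.2 s.
3. the fillers stand upright on the bench and every block present is home in a pocket (height (world z) of each of filler0, filler1 below 0.01 m and angle between each of filler0, filler1's own z axis and vertical below 0.1 rad and ((horizontal distance between block0 and pocket0 below 0.006 m and z of block0 in the frame of pocket0 between -0.004 and 0.004 m and angle between the x axis of block0 and the x axis of heater, either way round below 0.1 rad and angle between block0's own z axis and vertical below 0.06 rad) or (horizontal distance between block0 and pocket1 below 0.006 m and z of block0 in the frame of pocket1 between -0.004 and 0.004 m and angle between the x axis of block0 and the x axis of heater, either way round below 0.1 rad and angle between block0's own z axis and vertical below 0.06 rad) or (horizontal distance between block0 and pocket2 below 0.006 m and z of block0 in the frame of pocket2 between -0.004 and 0.004 m and angle between the x axis of block0 and the x axis of heater, either way round below 0.1 rad and angle between block0's own z axis and vertical below 0.06 rad)) and ((horizontal distance between block1 and pocket0 below 0.006 m and z of block1 in the frame of pocket0 between -0.004 and 0.004 m and angle between the x axis of block1 and the x axis of heater, either way round below 0.1 rad and angle between block1's own z axis and vertical below 0.06 rad) or (horizontal distance between block1 and pocket1 below 0.006 m and z of block1 in the frame of pocket1 between -0.004 and 0.004 m and angle between the x axis of block1 and the x axis of heater, either way round below 0.1 rad and angle between block1's own z axis and vertical below 0.06 rad) or (horizontal distance between block1 and pocket2 below 0.006 m and z of block1 in the frame of pocket2 between -0.004 and 0.004 m and angle between the x axis of block1 and the x axis of heater, either way round below 0.1 rad and angle between block1's own z axis and vertical below 0.06 rad)) and ((horizontal distance between block2 and pocket0 below 0.006 m and z of block2 in the frame of pocket0 between -0.004 and 0.004 m and angle between the x axis of block2 and the x axis of heater, either way round below 0.1 rad and angle between block2's own z axis and vertical below 0.06 rad) or (horizontal distance between block2 and pocket1 below 0.006 m and z of block2 in the frame of pocket1 between -0.004 and 0.004 m and angle between the x axis of block2 and the x axis of heater, either way round below 0.1 rad and angle between block2's own z axis and vertical below 0.06 rad) or (horizontal distance between block2 and pocket2 below 0.006 m and z of block2 in the frame of pocket2 between -0.004 and 0.004 m and angle between the x axis of block2 and the x axis of heater, either way round below 0.1 rad and angle between block2's own z axis and vertical below 0.06 rad))), for 0.3 s.
4. the lid is back on, square and down on the deck (horizontal distance between lid and heater below 0.007 m and z of lid in the frame of heater below 0.074 m and angle between lid's own z axis and vertical below 0.04 rad and angle between the x axis of lid and the x axis of heater, either way round below 0.08 rad and linear speed of lid below 0.03 m/s), for 0.2 s.
5. the start button is pressed (value of joint start above 0.004 m), for 0.02 s.
At the end, for the whole second after the job is handed in: Blocks in pockets (6 mm of centre, 4 mm of floor, square within 0.1, tilt < 0.06 rad); lid on the deck (7 mm of centre, origin < 74 mm over the heater's, tilt < 0.04, square within 0.08 rad); start button released (< 3 mm); fillers upright on the bench (< 10 mm up); all at rest (all of step 3 and all of step 4 and value of joint start below 0.003 m and linear speed of each of block0, block1, block2, filler0, filler1 below 0.03 m/s); the robot touches nothing.
It fails at once if the start button is pressed while the lid is off (value of joint start above 0.004 m and horizontal distance between lid and heater above 0.03 m).
It fails at once if a bystander is shoved more than 30 mm or knocked over (distance of any of rack, jar, beaker, dish, tipbox, bottle from where it was at the start of the episode above 0.03 m or angle between any of rack, jar, beaker, dish, tipbox, bottle's own z axis and vertical above 0.5 rad).
Of block0, block1, block2 only 2 to 3 are there at a start; the rules pass over those that are not, and their reading is None.
Of filler0, filler1 only 1 to 2 are there at a start; the rules pass over those that are not, and their reading is None.
At some moment in a run one of block0, block1, block2 may be knocked a few centimetres aside while the robot is not near it.
It also fails if it takes over 208 s, if anything falls off the work surface, if the arm or the gripper's body presses on something with over 40 N, if the wrist force passes 120 N, or if a joint passes its speed limit or range.

ROBOT

A 6-joint arm with a two-finger parallel gripper is mounted at the origin on the work surface. World frame = base frame: x ahead of the robot, y to its left, z up, the work surface at z = 0. Lengths are in m, angles in degrees, forces in N, time in s.
With the tool pointing down it reaches from about 0.4 to 0.825 m from the base axis. Payload 7 kg.
Tool frame: the origin (TCP) lies at the very end of the fingers, on their centre line; the grasp point (between the pads) lies 19 mm behind it; y points along the fingers, x is the direction in which the jaws open and shut, and the axes are right-handed (so a half turn about y gives the same grasp; the last joint's range is limited). The gripper opens to 88 mm and grips with 3 to 60 N. Pads are 19 mm wide; open, the fingers measure 130 mm over their backs; the gripper's body (78 mm by 193 mm) begins 47 mm behind the grasp point.
Start: joints at [88.356, 20.546, 0.682, 0, -70.136, -16.507], TCP at [0.21, 0.641, 0.227] pointing down, gripper open.
Joint ranges: [-176.03, 176.03], [-82.01, 121.73], [-58.28, 71.71], [-173.87, 95.51], [-174.79, -0.11], [-173.66, 173.66]. Speed limits (degrees/s): [136.94, 136.94, 172.46, 180, 180, 180].

INTERFACE

Orientations are given as [roll, pitch, yaw] about the fixed x, y, z axes, in that order (R = Rz(yaw) Ry(pitch) Rx(roll)).
In Python, from plant import ctrl gives the robot as it stands.
- The arm moves only by the shell command python3 -m crank 'ROWS'. ROWS is JSON, a list that holds one entry, the list of rows, each a list of 5 numbers: the closure, from -1 (fully open) to 1 (shut), then the shift along the tool's x, y, z in mm, then the turn about the tool's y in rad. In form: [[[claw, x, y, z, turn], ...]]. A call has 1 to 12 rows; each row is the pose to reach, as a shift and turn from the pose commanded when the call began, along the tool's axes at that moment; what a row does not reach only later rows make up. A row lasts 1/8 s, in which the tool goes at most 62.5 mm and 10.7 degrees, less where a joint would pass 70% of its speed; a pose out of reach is approached as far as the arm can. A call with a gripper value outside its range is refused whole. The fingers move at their own pace and stop on an object; the grip force is fixed at half the most. Time passes only in rows, so rows that repeat a pose let the fingers close. It gives the time, the measured TCP pose, the force and the opening at its end, in the units of the state.
- ctrl.get_obs(): the state, without advancing time (a new reading comes with each control period).
- ctrl.snapshot(name): name is "scene" or "top" or "wrist"; returns the picture (420x560x3 uint8, red, green, blue); there is no depth.
- ctrl.camera_model(name): a dict with "fx", "fy", "cx", "cy" (pixels), "origin" and "orientation" of the camera in the world; the wrist camera has in their place "hand_eye" (4x4, takes a point from camera to tool coordinates, whose origin is the TCP and whose axes are the tool frame's). Camera axes: x right, y down, z forward; pixel columns grow to the right and rows downward; lengths in m; the calibration is good to about 2 mm. A picture is of the moment at which its call begins: read the wrist's pose just before it. camera_model takes no time and is no camera call.
- ctrl.close_job(): hands the job in, once; it reports no verdict.
Trained networks look in the newest picture that a camera, given by its name, has taken for a name from the list of things; names that differ only in an ending like _2 or _b are one class to them, and where a whole thing is asked for, a point or a joint stands for the part that bears it (a point fixed in the world has none). Each returns a list of dicts, best first, with "confidence" (0 to 1); they miss things now and then, are a little off and sometimes report something else, mostly with a low value. They report only what shows in the picture. A call takes as long as a camera call. They do not tell look-alikes from the thing itself.
- ctrl.find_in(camera, name): "extent" ([left, top, width, height] in pixels, round what is visible of it).
The state is a dict: "clock": time; "joint_pos": joint angles; "qvel": joint speeds; "tau": joint torques, N m; "tool_pos": TCP position; "orientation": TCP orientation; "force": force on the tool from outside, world axes, zero at the start; "moment": the same for the moment, N m; "opening": finger opening in m.
Only numpy, scipy, OpenCV 4.12 (cv2) and the standard library are available. Lean on these libraries where they do the work, as an engineer would, in place of code of your own. Each camera call takes 0.05 s, during which the arm holds its last target.

## Working session

There is one attempt and no reset: what is moved stays moved. The work goes in short steps, Python scripts to look and compute and a shell command to move; the robot and the scene stay as the last step left them, time stands still between calls to the robot, and variables do not carry over. Pictures are saved under pics/ and viewed, and the job is handed in when it is done.

```bash
ls; mkdir -p pics; python3 - <<'E'
from plant import ctrl
import cv2, json
print(ctrl.get_obs())
for n in ["scene","top","wrist"]:
    im=ctrl.snapshot(n); cv2.imwrite(f"pics/a_{n}.png",cv2.cvtColor(im,cv2.COLOR_RGB2BGR)); print(n,ctrl.camera_model(n))
E
```

```text
pics
{'clock': 0.0, 'joint_pos': array([ 8.83564631e+01,  2.05925553e+01,  6.32716786e-01, -1.95574957e-02,
       -7.01349376e+01, -1.65070407e+01]), 'qvel': array([ 0.03021767,  0.05074651, -0.01930283,  0.08984048, -0.00652412,
       -0.050656  ]), 'tau': array([ 7.31876244e-04, -5.82722676e+01,  2.93048984e+01,  6.99690118e+00,
        7.00510878e-03, -1.74358020e-04]), 'tool_pos': array([0.21014789, 0.640936  , 0.22560378]), 'orientation': array([-8.99906957e+01, -9.60940673e-02, -1.08157246e+02]), 'force': array([ 0.88773271, -0.12081037, -0.23063157]), 'moment': array([ 0.0298353 , -0.00716578,  0.02442744]), 'opening': 0.08758434027464822}
scene {'fx': 476.34608207951914, 'fy': 476.34608207951914, 'cx': 270.77046502673227, 'cy': 210.83249445132773, 'origin': array([ 1.17437105, -0.68344293,  1.39181186]), 'orientation': array([-146.1236695 ,    0.18406392,   48.8236003 ])}
top {'fx': 473.0110247848842, 'fy': 473.0110247848842, 'cx': 279.36513942590244, 'cy': 207.57911539174384, 'origin': array([ 0.42122152, -0.08150839,  1.61273899]), 'orientation': array([-176.23314854,    0.25296555,  -89.47217169])}
wrist {'fx': 299.30789317477615, 'fy': 299.30789317477615, 'cx': 278.4290955529318, 'cy': 212.64732108991373, 'hand_eye': array([[ 9.99999805e-01, -2.12975883e-04,  5.87472106e-04,
         2.15895448e-04],
       [-6.23231043e-04, -2.71549753e-01,  9.62424201e-01,
        -1.58089939e-01],
       [-4.54452389e-05, -9.62424380e-01, -2.71549833e-01,
         7.27974786e-02],
       [ 0.00000000e+00,  0.00000000e+00,  0.00000000e+00,
         1.00000000e+00]])}
```

View pics/a_top.png

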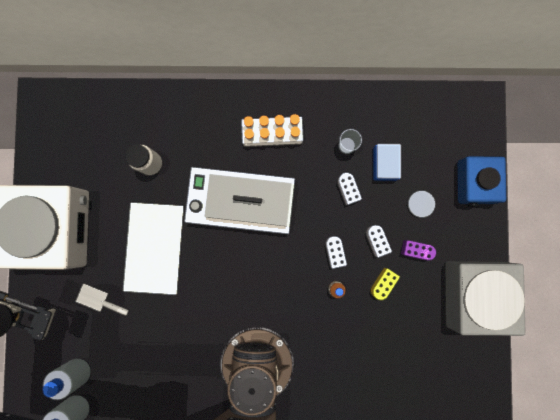

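View pics/a_scene.png

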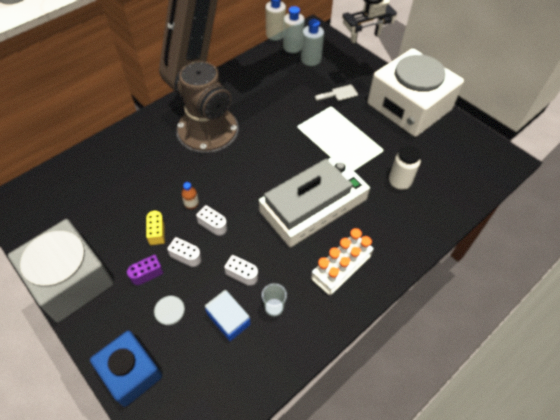

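View pics/a_wrist.png

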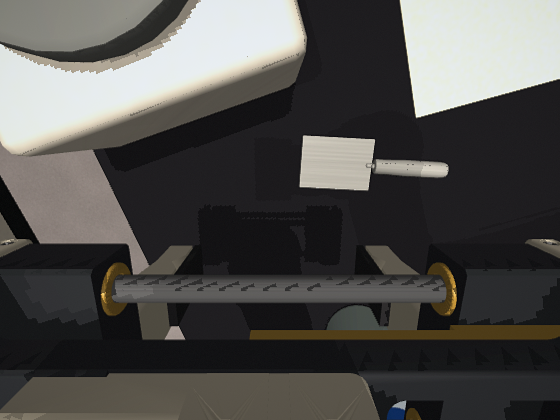

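```bash
cat > h.py <<'E'
import numpy as np, cv2
from scipy.spatial.transform import Rotation as Ro
from plant import ctrl
def eul(o): return Ro.from_euler('xyz',o,degrees=True).as_matrix()
def cam(name,obs=None):
    m=ctrl.camera_model(name); K=(m['fx'],m['fy'],m['cx'],m['cy'])
    if name=='wrist':
        o=obs or ctrl.get_obs(); R=eul(o['orientation']); H=np.array(m['hand_eye'])
        return K,R@H[:3,:3],np.array(o['tool_pos'])+R@H[:3,3]
    return K,eul(m['orientation']),np.array(m['origin'])
def unproj(C,uv,z):
    K,R,o=C; uv=np.atleast_2d(uv).astype(float)
    d=np.c_[(uv[:,0]-K[2])/K[0],(uv[:,1]-K[3])/K[1],np.ones(len(uv))]@R.T
    return o+d*((z-o[2])/d[:,2])[:,None]
def proj(C,P):
    K,R,o=C; c=(np.atleast_2d(P)-o)@R
    return np.c_[c[:,0]/c[:,2]*K[0]+K[2],c[:,1]/c[:,2]*K[1]+K[3]]
def snap(name,tag,scale=None):
    o=ctrl.get_obs(); im=cv2.cvtColor(ctrl.snapshot(name),cv2.COLOR_RGB2BGR)
    cv2.imwrite(f'pics/{tag}.png',im); return im,cam(name,o)
def shift(p,yaw,obs=None):
    """shift (mm) in tool axes and turn to bring TCP to p, tool-x heading yaw(deg), from measured pose"""
    o=obs or ctrl.get_obs(); R=eul(o['orientation'])
    d=R.T@(np.array(p)-o['tool_pos'])*1000
    y0=o['orientation'][2]; t=-(yaw-y0); t=(t+90)%180-90
    print('pos',np.round(o['tool_pos'],4),'ori',np.round(o['orientation'],2),'j6',round(o['joint_pos'][5],1),'t',o['clock'],'F',np.round(o['force'],1),'open',round(o['opening'],4))
    print('shift',np.round(d,1),'turn',round(np.radians(t),3))
    return d,np.radians(t)
E
python3 - <<'E'
from h import *
im=cv2.imread('pics/a_top.png')
c=im[150:310,110:450]; cv2.imwrite('pics/a_top_c.png',cv2.resize(c,None,fx=2.35,fy=2.35,interpolation=cv2.INTER_CUBIC))
for n in ['lid','heater','pad','block0','filler0','rack','jar','beaker','dish','tipbox','bottle']:
    print(n,[(np.round(r['extent']),round(r['confidence'],2)) for r in ctrl.find_in('top',n)][:6])
E
```

```text
lid [(array([204., 170.,  89.,  58.]), 0.75)]
heater [(array([187., 166., 109.,  66.]), 0.78)]
pad [(array([123., 200.,  59.,  93.]), 0.88), (array([191., 202.,  11.,   7.]), 0.59)]
block0 [(array([327., 237.,  18.,  27.]), 0.96), (array([338., 171.,  25.,  33.]), 0.88), (array([373., 267.,  26.,  31.]), 0.74), (array([362., 226.,  26.,  30.]), 0.73), (array([401., 240.,  34.,  20.]), 0.59), (array([371., 145.,  33.,  35.]), 0.5)]
filler0 []
rack [(array([241., 113.,  58.,  34.]), 0.95), (array([205., 174.,  87.,  53.]), 0.65), (array([189., 206.,   9.,   4.]), 0.58)]
jar []
beaker [(array([339., 125.,  20.,  26.]), 0.81)]
dish [(array([408., 189.,  25.,  30.]), 0.83)]
tipbox [(array([374., 146.,  32.,  35.]), 0.91), (array([126., 200.,  55.,  97.]), 0.7)]
bottle [(array([333., 285.,  11.,  13.]), 0.75)]
```

View pics/a_top_c.png

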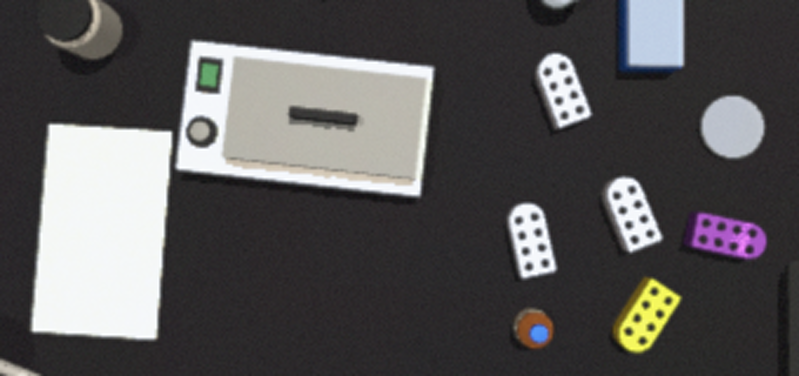

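```bash
python3 - <<'E'
from h import *
im=cv2.imread('pics/a_top.png').astype(int); C=cam('top')
def seg(mask,z,box,name):
    m=np.zeros(mask.shape,np.uint8); l,t,r,b=box; m[t:b,l:r]=mask[t:b,l:r]*255
    n,lab,st,ce=cv2.connectedComponentsWithStats(m); k=1+np.argmax(st[1:,4])
    cs,_=cv2.findContours((lab==k).astype(np.uint8),cv2.RETR_EXTERNAL,cv2.CHAIN_APPROX_NONE)
    pts=cs[0][:,0,:]; w=unproj(C,pts,z)[:,:2]
    r=cv2.minAreaRect((w*1000).astype(np.float32)); bx=cv2.boxPoints(r)
    print(name,'ctr',np.round(r[0]),'size',np.round(r[1]),'ang',round(r[2],1),'\n',np.round(bx).tolist())
    return w
br=im.min(2)
w=(br>140)
seg(w,.003,(110,190,184,300),'pad')
seg((im.max(2)>90),.07,(180,160,300,240),'heater deck')
for nm,b in dict(A=(334,165,366,208),B=(362,220,395,260),Cc=(322,232,350,272)).items(): seg(im.max(2)>70,.05,b,nm)
gray=(np.abs(im[...,2]-im[...,0])<60)&(im.max(2)<60)
seg(gray,.155,(225,190,270,210),'bar')
print(unproj(C,[[195,206]],.092))
E
```

```text
pad ctr [386. 355.] size [180. 300.] ang 86.9 
 [[232.0, 273.0], [531.0, 257.0], [541.0, 437.0], [242.0, 453.0]]
heater deck ctr [547.  58.] size [345. 186.] ang 84.2 
 [[437.0, -105.0], [622.0, -123.0], [657.0, 220.0], [472.0, 239.0]]
A ctr [ 593. -303.] size [106.  58.] ang 20.4 
 [[534.0, -294.0], [554.0, -348.0], [653.0, -311.0], [633.0, -257.0]]
B ctr [ 419. -399.] size [107.  58.] ang 21.6 
 [[359.0, -392.0], [381.0, -446.0], [480.0, -407.0], [458.0, -353.0]]
Cc ctr [ 381. -260.] size [106.  55.] ang 12.6 
 [[323.0, -244.0], [335.0, -298.0], [438.0, -275.0], [426.0, -221.0]]
bar ctr [541.  26.] size [82. 11.] ang 84.2 
 [[532.0, -14.0], [543.0, -15.0], [551.0, 66.0], [540.0, 67.0]]
[[0.52395639 0.19826665 0.092     ]]
```

```bash
python3 - <<'E'
from h import *
shift([.541,.026,.24],174.2)
E
```

```text
pos [0.2103 0.6414 0.2266] ori [ -90.      0.   -108.15] j6 -16.5 t 0.7 F [ 0.1 -0.1  0.3] open 0.0878
shift [481.7 -13.4 506. ] turn 1.355
```

```bash
python3 -m crank '[[[-1,482,-13,506,1.355],[-1,482,-13,506,1.355],[-1,482,-13,506,1.355],[-1,482,-13,506,1.355],[-1,482,-13,506,1.355],[-1,482,-13,506,1.355],[-1,482,-13,506,1.355],[-1,482,-13,506,1.355],[-1,482,-13,506,1.355],[-1,482,-13,506,1.355],[-1,482,-13,506,1.355],[-1,482,-13,506,1.355]]]'
python3 - <<'E'
from h import *
shift([.541,.026,.24],174.2)
im,C=snap('wrist','b_wrist'); snap('top','b_top')
E
```

```text
clock: 2.2
tool_pos: [0.542, 0.0226, 0.2394]
orientation: [-90.0, -0.0, 174.0]
force: [-0.4, 1.0, -0.6]
opening: 0.0872
pos [0.542  0.0226 0.2394] ori [-89.97  -0.   173.97] j6 -29.1 t 2.2 F [-0.4  1.  -0.6] open 0.0872
shift [ 1.4 -0.6 -3.3] turn -0.004
```

View pics/b_wrist.png

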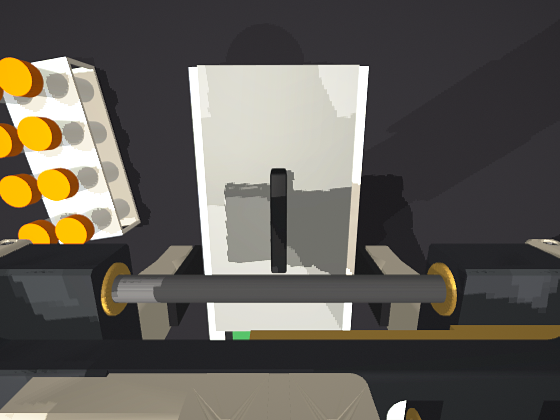

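```bash
python3 - <<'E'
from h import *
C=cam('wrist')
print(unproj(C,[[271,172],[286,172]],.155), unproj(C,[[271,272],[286,272]],.155))
print(unproj(C,[[197,66],[360,66]],.119),unproj(C,[[210,330],[351,330]],.119))
shift([.545,.026,.14],174.2)
E
```

```text
[[ 0.54266677 -0.01516329  0.155     ]
 [ 0.53057731 -0.01390247  0.155     ]] [[0.55250247 0.07344344 0.155     ]
 [0.5392101  0.07483267 0.155     ]]
[[ 0.59661355 -0.10626092  0.119     ]
 [ 0.45893733 -0.09192957  0.119     ]] [[0.62887357 0.15350939 0.119     ]
 [0.47657807 0.16944924 0.119     ]]
pos [0.5412 0.0245 0.2393] ori [-8.9990e+01 -2.0000e-02  1.7405e+02] j6 -29.3 t 2.3 F [ 0.2  0.5 -0.1] open 0.0876
shift [-3.6 99.3 -1.9] turn -0.003
```

```bash
python3 -m crank '[[[0.2,0,40,-5,0],[0.2,0,98,-5,0],[0.2,0,98,-5,0],[0.2,0,98,-5,0],[0.2,0,98,-5,0]]]'
python3 - <<'E'
from h import *
im,C=snap('wrist','c_wrist'); snap('scene','c_scene')
E
```

```text
clock: 2.92
tool_pos: [0.5429, 0.0316, 0.1441]
orientation: [-90.1, 0.2, 174.3]
force: [-0.2, 0.4, -0.7]
opening: 0.0427
```

View pics/c_wrist.png

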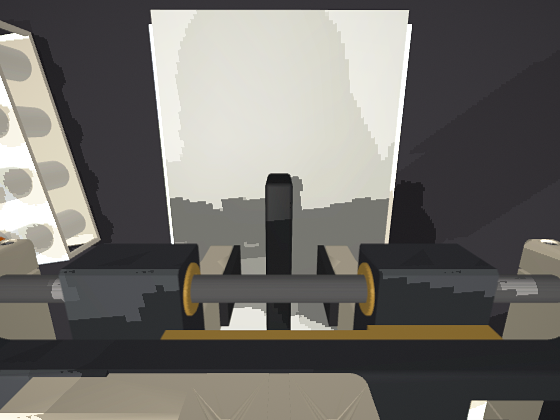

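```bash
python3 -m crank '[[[0.2,-8,4,0,0],[0.2,-13,3,0,0],[0.2,-18,0,0,0],[0.2,-23,-3,0,0],[0.2,-27,-6,0,0]]]'
python3 - <<'E'
from h import *
im,C=snap('wrist','d_wrist'); snap('scene','d_scene')
E
```

```text
clock: 3.65
tool_pos: [0.5612, 0.0277, 0.1436]
orientation: [-89.9, -0.9, 174.1]
force: [-2.6, -0.9, -2.1]
opening: 0.0352
```

View pics/d_wrist.png

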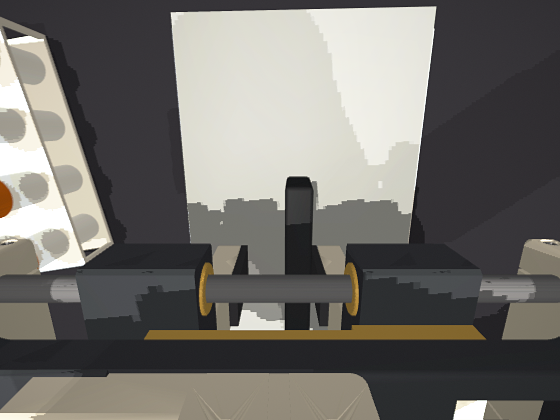

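View pics/d_scene.png

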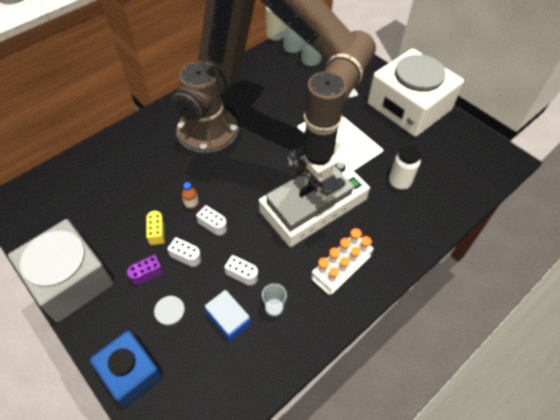

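```bash
python3 -m crank '[[[0.2,-5,-4,0,0],[0.2,-10,-8,0,0],[0.2,-15,-12,0,0],[0.2,-18,-15,0,0],[0.2,-18,-15,0,0]]]'
python3 - <<'E'
from h import *
im,C=snap('wrist','e_wrist'); snap('scene','e_scene')
E
```

```text
clock: 4.38
tool_pos: [0.5864, 0.026, 0.1628]
orientation: [-90.0, 0.0, 174.2]
force: [-4.0, 0.0, -0.1]
opening: 0.0347
```

View pics/e_wrist.png

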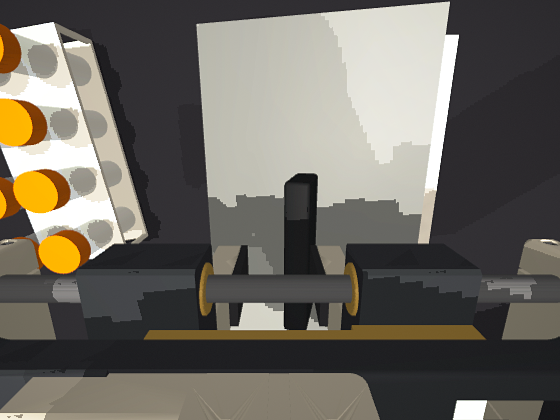

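```bash
python3 - <<'E'
import cv2
im=cv2.imread('pics/e_scene.png')[120:260,220:400]; cv2.imwrite('pics/e_sc.png',cv2.resize(im,None,fx=4,fy=4,interpolation=2))
E
```

```text
(no output)
```

View pics/e_sc.png

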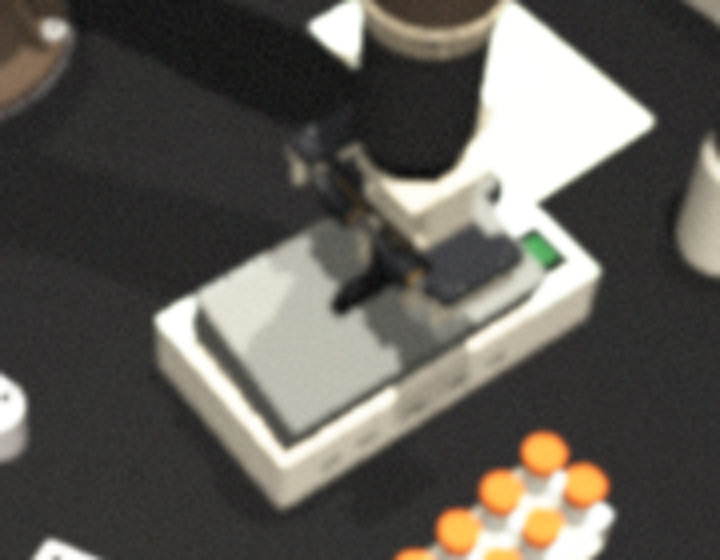

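```bash
python3 - <<'E'
from h import *
C=cam('wrist')
for s in [0,.1,.2,.25,.3,.35,.4]:
    c=np.cos(s); zl=.07+.049*c; zr=zl+.138*np.sin(s)
    a=unproj(C,[[197,24]],zl)[0]; b=unproj(C,[[449,2]],zr)[0]
    print(s,np.round(a,4),np.round(b,4),np.linalg.norm(a-b))
E
```

```text
0 [ 0.6204 -0.1112  0.119 ] [ 0.4719 -0.1075  0.119 ] 0.1485541244918922
0.1 [ 0.6204 -0.1112  0.1188] [ 0.479  -0.1034  0.1325] 0.14230373938361435
0.2 [ 0.6206 -0.1115  0.118 ] [ 0.4858 -0.0996  0.1454] 0.13803863994018192
0.25 [ 0.6207 -0.1116  0.1175] [ 0.4891 -0.0977  0.1516] 0.13668657597746184
0.3 [ 0.6209 -0.1119  0.1168] [ 0.4923 -0.0959  0.1576] 0.13585514538564994
0.35 [ 0.621  -0.1121  0.116 ] [ 0.4953 -0.0942  0.1633] 0.13553203540777595
0.4 [ 0.6212 -0.1124  0.1151] [ 0.4982 -0.0925  0.1689] 0.13569531503897275
```

```bash
python3 -m crank '[[[0.2,-5,-4,0,0],[0.2,-10,-8,0,0],[0.2,-14,-11,0,0],[0.2,-14,-11,0,0]]]'
python3 - <<'E'
from h import *
im,C=snap('wrist','f_wrist')
E
```

```text
clock: 4.97
tool_pos: [0.6017, 0.0249, 0.1745]
orientation: [-90.0, 0.2, 174.2]
force: [-2.1, -0.2, 0.6]
opening: 0.0348
```

View pics/f_wrist.png

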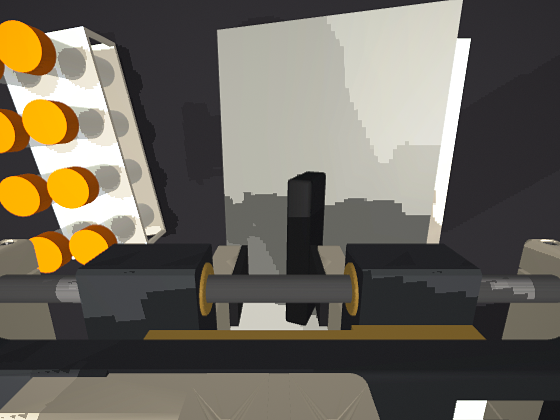

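```bash
python3 - <<'E'
from h import *
C=cam('wrist')
for s in [.2,.25,.3,.35,.4,.45]:
    c=np.cos(s); zl=.07+.049*c; zr=zl+.138*np.sin(s)
    a=unproj(C,[[218,30]],zl)[0]; b=unproj(C,[[462,1]],zr)[0]
    print(s,np.round(a,4),np.round(b,4),np.linalg.norm(a-b),(a-b)[1]/(a-b)[0])
E
python3 -m crank '[[[0.2,8,6,0,0],[0.2,16,13,0,0],[0.2,26,20,0,0],[0.2,36,26,0,0],[0.2,46,30,0,0],[0.2,54,30,0,0],[0.2,56,30,0,0]]]'
python3 - <<'E'
from h import *
im,C=snap('wrist','g_wrist')
E
```

```text
0.2 [ 0.6257 -0.1116  0.118 ] [ 0.4882 -0.1039  0.1454] 0.14043537700288292 -0.05642929749762982
0.25 [ 0.6258 -0.1118  0.1175] [ 0.4916 -0.102   0.1516] 0.1387480413633376 -0.07283588329518072
0.3 [ 0.6259 -0.112   0.1168] [ 0.495  -0.1002  0.1576] 0.13758109001358068 -0.08980471203167148
0.35 [ 0.626  -0.1122  0.116 ] [ 0.4982 -0.0985  0.1633] 0.13692619387322794 -0.10728027424388126
0.4 [ 0.6261 -0.1125  0.1151] [ 0.5013 -0.0969  0.1689] 0.1367652823486936 -0.1251944478660105
0.45 [ 0.6263 -0.1128  0.1141] [ 0.5043 -0.0953  0.1741] 0.13707130063778156 -0.14346577214121564
clock: 5.9
tool_pos: [0.5442, 0.0305, 0.1439]
orientation: [-90.0, 0.0, 174.2]
force: [1.9, -0.3, -1.3]
opening: 0.0347
```

View pics/g_wrist.png

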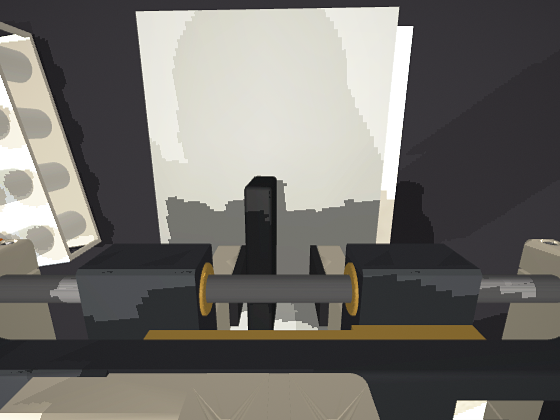

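```bash
python3 -m crank '[[[0.1,-8,0,0,0],[0.1,-9,8,0,0],[0.1,-9,17,0,0],[0.1,-9,17,0,0],[1,-9,17,0,0],[1,-9,17,0,0],[1,-9,17,0,0],[1,-9,17,0,0]]]'
python3 - <<'E'
from h import *
im,C=snap('wrist','i_wrist'); print(ctrl.get_obs()['opening'])
E
```

```text
clock: 6.95
tool_pos: [0.5531, 0.0295, 0.127]
orientation: [-90.0, -0.0, 174.2]
force: [-2.1, 0.4, 5.2]
opening: 0.0148
0.014992474645240632
```

View pics/i_wrist.png

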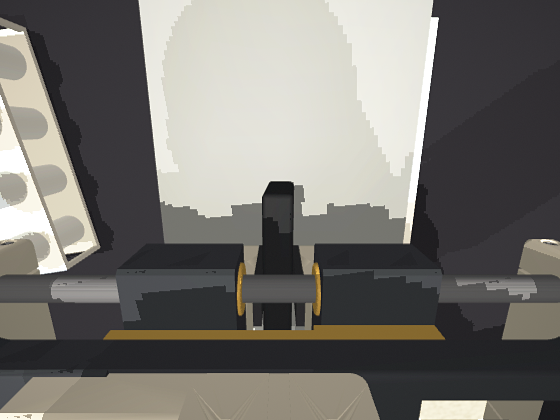

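```bash
python3 - <<'E'
from h import *
C=cam('top'); print('jar',unproj(C,[[138,157]],.15),'rack',unproj(C,[[273,122]],.105))
shift([.386,.355,.222],-93.1)
E
```

```text
jar [[0.67193071 0.36908556 0.15      ]] rack [[ 0.79752045 -0.05080391  0.105     ]]
pos [0.553  0.0296 0.127 ] ori [-9.0000e+01 -3.0000e-02  1.7421e+02] j6 -29.1 t 7.0 F [-1.7  1.8  4.4] open 0.015
shift [ 199.   -94.9 -306.9] turn 1.524
```

```bash
python3 -m crank '[[[1,0,-20,0,0],[1,0,-50,0,0],[1,0,-80,0,0],[1,10,-100,-15,-0.1],[1,30,-105,-46,-0.28],[1,52,-105,-80,-0.46],[1,75,-105,-115,-0.64],[1,98,-105,-150,-0.82],[1,120,-105,-185,-1.0],[1,142,-105,-220,-1.18],[1,165,-105,-255,-1.36],[1,185,-105,-285,-1.5]]]'
python3 - <<'E'
from h import *
shift([.386,.355,.2],-93.1)
im,C=snap('wrist','j_wrist');snap('scene','j_scene')
E
```

```text
clock: 8.5
tool_pos: [0.3969, 0.3327, 0.2311]
orientation: [-90.0, -0.0, -99.5]
force: [-0.2, 0.1, -3.0]
opening: 0.0136
pos [0.3969 0.3327 0.2311] ori [-9.004e+01 -3.000e-02 -9.953e+01] j6 18.8 t 8.5 F [-0.2  0.1 -3. ] open 0.0136
shift [-20.2  31.1 -14.4] turn -0.112
```

View pics/j_wrist.png

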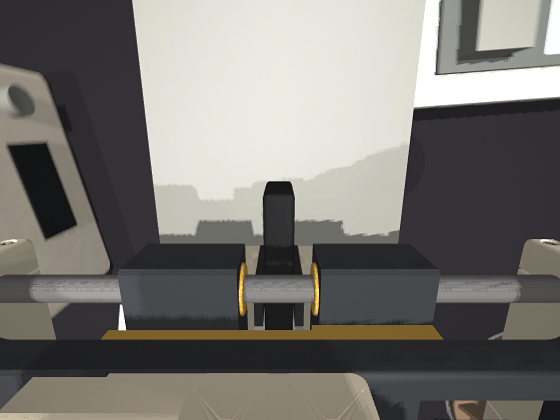

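View pics/j_scene.png

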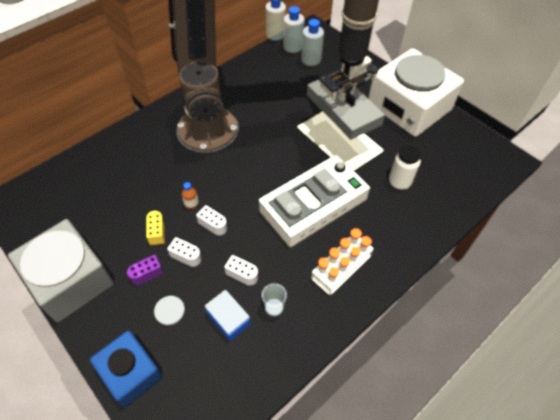

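```bash
python3 -m crank '[[[1,-20,10,-14,-0.11],[1,-20,50,-14,-0.11],[1,-20,95,-14,-0.11],[1,-20,130,-14,-0.11],[1,-20,150,-14,-0.11],[1,-20,160,-14,-0.11],[1,-20,166,-14,-0.11],[1,-20,166,-14,-0.11]]]'

```

```text
clock: 9.6
tool_pos: [0.3878, 0.3539, 0.0658]
orientation: [-90.0, 0.0, -93.6]
force: [0.2, 0.1, -2.6]
opening: 0.0139
```

```bash
python3 -m crank '[[[1,0,3,0,0],[1,0,6,0,0],[1,0,9,0,0],[1,0,9,0,0]]]'

```

```text
clock: 10.1
tool_pos: [0.3877, 0.3537, 0.0564]
orientation: [-90.0, -0.0, -93.5]
force: [-0.2, 0.1, -3.3]
opening: 0.0138
```

```bash
python3 -m crank '[[[1,0,3,0,0],[1,0,6,0,0],[1,0,9,0,0],[1,0,9,0,0]]]'; python3 - <<'E'
from h import *
snap('wrist','k_wrist')
E
```

```text
clock: 10.6
tool_pos: [0.3893, 0.3539, 0.0521]
orientation: [-89.8, 0.1, -93.4]
force: [-6.0, -12.8, 42.9]
opening: 0.0138
```

View pics/k_wrist.png

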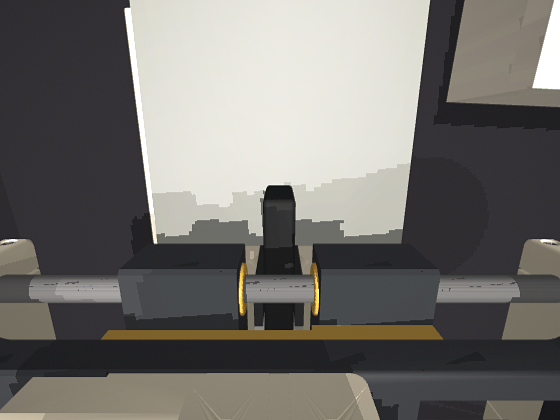

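```bash
python3 -m crank '[[[1,0,-3,0,0],[-0.2,0,-4,0,0],[-0.2,0,-4,0,0],[-0.2,0,-4,0,0],[-0.2,0,-60,0,0],[-0.2,0,-120,0,0],[-0.2,0,-170,0,0]]]'; python3 - <<'E'
from h import *
shift([.544,.028,.235],174.2)
snap('wrist','l_wrist');snap('top','l_top')
E
```

```text
clock: 11.52
tool_pos: [0.3875, 0.3535, 0.2191]
orientation: [-90.0, -0.0, -93.5]
force: [0.8, 0.4, -1.2]
opening: 0.0521
pos [0.3875 0.3535 0.2191] ori [-9.002e+01 -4.000e-02 -9.353e+01] j6 22.6 t 11.525 F [ 0.8  0.4 -1.2] open 0.0521
shift [315.3 -15.7 176.3] turn -1.531
```

View pics/l_wrist.png

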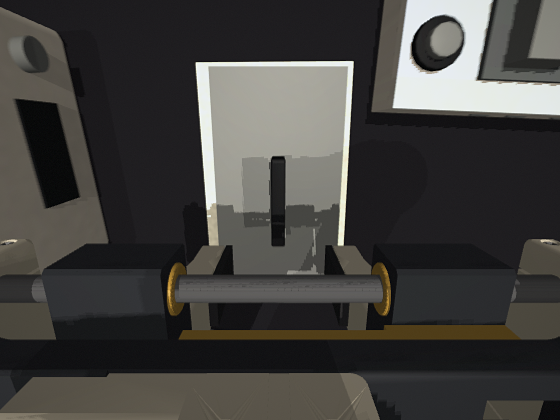

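View pics/l_top.png

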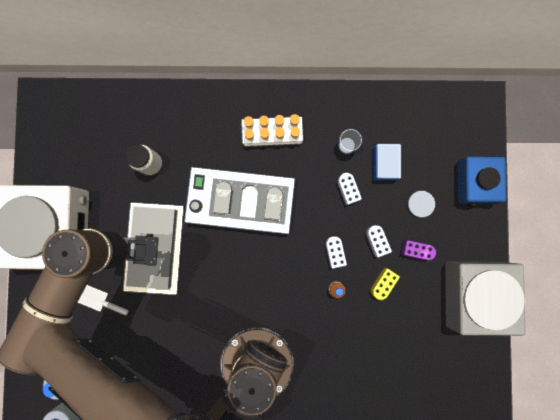

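```bash
python3 - <<'E'
from h import *
shift([.47,.035,.26],-95.8)
E
```

```text
pos [0.3893 0.3559 0.2229] ori [-89.74   0.4  -93.49] j6 22.6 t 11.625 F [-0.5  0.4  0.3] open 0.0525
shift [315.2 -38.8 100.2] turn 0.04
```

```bash
python3 -m crank '[[[-0.4,315,-39,100,0.04],[-0.4,315,-39,100,0.04],[-0.4,315,-39,100,0.04],[-0.4,315,-39,100,0.04],[-0.4,315,-39,100,0.04],[-0.4,315,-39,100,0.04],[-0.4,315,-39,100,0.04],[-0.4,315,-39,100,0.04]]]'; python3 - <<'E'
from h import *
shift([.47,.035,.26],-95.8)
im,C=snap('wrist','m_wrist'); import pickle; pickle.dump(C,open('m.pkl','wb'))
E
```

```text
clock: 12.62
tool_pos: [0.4676, 0.0335, 0.2557]
orientation: [-90.1, -0.0, -95.8]
force: [0.1, 0.5, -0.1]
opening: 0.0614
pos [0.4676 0.0335 0.2557] ori [-9.008e+01 -3.000e-02 -9.584e+01] j6 55.9 t 12.625 F [ 0.1  0.5 -0.1] open 0.0614
shift [-1.7 -4.3  2.2] turn -0.001
```

View pics/m_wrist.png

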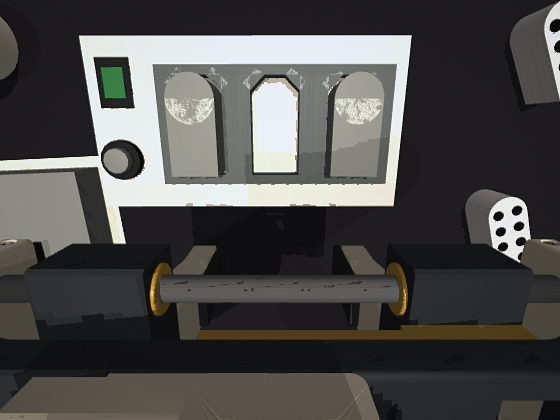

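```bash
python3 - <<'E'
import cv2
im=cv2.imread('pics/m_wrist.png')
cv2.imwrite('pics/m_z.png',cv2.resize(im[25:215,235:425],None,fx=3.1,fy=3.1,interpolation=0)[:590])
cv2.imwrite('pics/m_z2.png',cv2.resize(im[25:215,70:260],None,fx=3.1,fy=3.1,interpolation=0)[:590])
E
```

```text
(no output)
```

View pics/m_z.png

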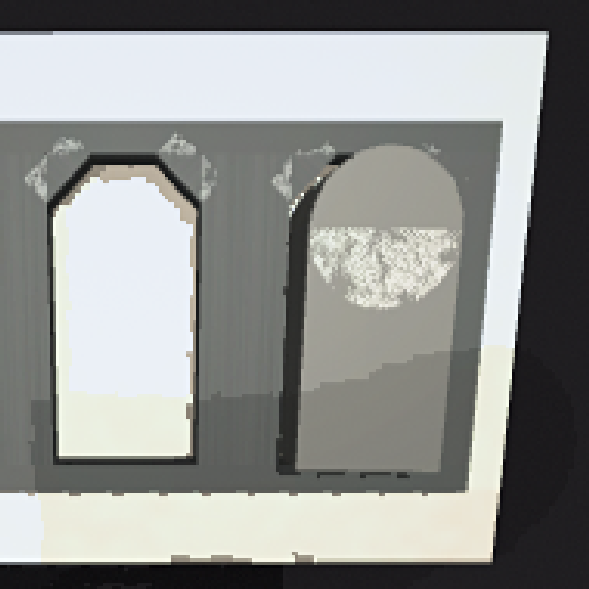

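View pics/m_z2.png

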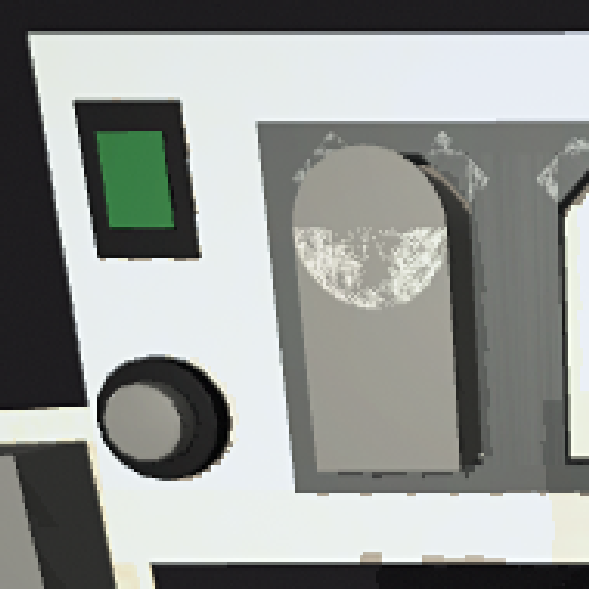

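```bash
cat > fit.py <<'E'
from h import *
from scipy.optimize import least_squares
def fit(C,P,uv,x0,zfree=False):
    P=np.array(P,float); uv=np.array(uv,float)-.5
    def W(p):
        c,s=np.cos(p[2]),np.sin(p[2]); q=P.copy()
        q[:,0]=p[0]+c*P[:,0]-s*P[:,1]; q[:,1]=p[1]+s*P[:,0]+c*P[:,1]
        if zfree:q[:,2]+=p[3]
        return q
    r=least_squares(lambda p:(proj(C,W(p))-uv).ravel(),x0)
    return r.x,r.fun.reshape(-1,2)
E
python3 - <<'E'
from fit import *; import pickle
C=pickle.load(open('m.pkl','rb'))
P=[[.062,-.125,.078],[-.062,-.125,.078],[.09,-.14,.07],[-.09,-.14,.07],[.062,.125,.078],[-.062,.125,.078],[.09,.2,.07],[-.052,.026,.078],[-.052,-.026,.078],[.052,0,.078],[-.035,.17,.092]]
uv=[[396.9,64],[385.6,183.7],[412.1,35],[394.4,206.6],[153.2,64],[165.5,183.7],[79,35],[252.1,174.7],[298.5,174.7],[275,74.7],[115.8,161.1]]
for z in (0,1):
    x,r=fit(C,P,uv,[.544,.028,-.1]+[0]*z,z); print(np.round(x,4),np.degrees(x[2]),np.round(r,1).tolist())
E
```

```text
[ 0.5419  0.0294 -0.1019] -5.8383643060208845 [[0.6, -0.2], [0.1, 0.1], [0.0, 0.3], [-0.7, -0.7], [-0.5, -0.3], [-0.2, 0.2], [0.2, 0.2], [0.3, 0.3], [0.1, 0.3], [0.2, -0.3], [-0.2, 0.0]]
[ 5.419e-01  2.940e-02 -1.019e-01 -2.000e-04] -5.838874437340656 [[0.5, -0.2], [0.0, 0.1], [-0.0, 0.3], [-0.7, -0.7], [-0.5, -0.2], [-0.2, 0.1], [0.3, 0.3], [0.3, 0.3], [0.1, 0.3], [0.2, -0.3], [-0.2, 0.0]]
```

```bash
python3 - <<'E'
from h import *
shift([.345,-.265,.24],-77)
E
```

```text
pos [0.4677 0.0338 0.2559] ori [-9.006e+01 -2.000e-02 -9.580e+01] j6 55.9 t 12.675 F [ 0.1 -0.1  1.2] open 0.0614
shift [309.7  16.1 -91.9] turn -0.328
```

```bash
python3 -m crank '[[[-0.9,310,16,-92,-0.33],[-0.9,310,16,-92,-0.33],[-0.9,310,16,-92,-0.33],[-0.9,310,16,-92,-0.33],[-0.9,310,16,-92,-0.33],[-0.9,310,16,-92,-0.33],[-0.9,310,16,-92,-0.33]]]'; python3 - <<'E'
from h import *
shift([.345,-.265,.24],-77)
im,C=snap('wrist','n_wrist'); import pickle; pickle.dump(C,open('n.pkl','wb'))
E
```

```text
clock: 13.55
tool_pos: [0.3449, -0.2658, 0.2402]
orientation: [-90.0, 0.0, -77.0]
force: [0.0, 0.3, -1.6]
opening: 0.0834
pos [ 0.3449 -0.2658  0.2402] ori [-9.004e+01  2.000e-02 -7.699e+01] j6 114.5 t 13.55 F [ 0.   0.3 -1.6] open 0.0834
shift [-0.8  0.2  0.3] turn 0.0
```

View pics/n_wrist.png

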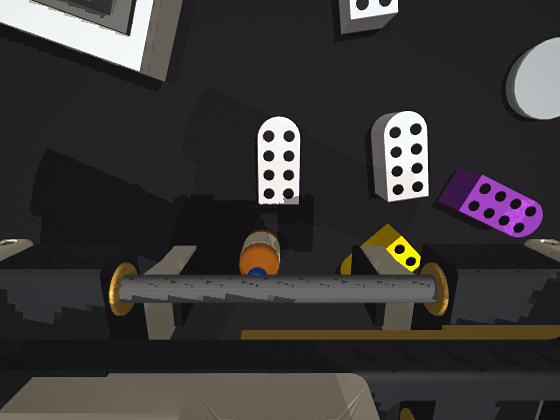

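```bash
cat > blk.py <<'E'
from fit import *
# fit block outline: contour of top face vs model stadium-ish shape at height z
def outline(n=40):
    a=np.linspace(-np.pi/2,np.pi/2,n)
    arc=np.c_[.026+.024*np.cos(a),.024*np.sin(a)]
    return np.r_[[[-.05,.024],[-.05,-.024]],arc]
def topface(im,C,guess,z=.05,thr=150,bright=None):
    """guess x,y,yaw(rad). Fit by maximising IoU between projected top polygon and bright mask"""
    from scipy.optimize import minimize
    m=(im.min(2)>thr).astype(np.uint8) if bright is None else bright
    uv=proj(C,[[guess[0],guess[1],z]])[0].astype(int)
    m=cv2.morphologyEx(m,cv2.MORPH_CLOSE,cv2.getStructuringElement(cv2.MORPH_ELLIPSE,(13,13)))
    n,lab=cv2.connectedComponents(m); k=lab[uv[1],uv[0]]
    comp=(lab==k).astype(np.uint8)
    S=4; big=cv2.resize(comp,None,fx=S,fy=S,interpolation=cv2.INTER_LINEAR)
    def poly(p):
        o=outline(); c,s=np.cos(p[2]),np.sin(p[2])
        return proj(C,np.c_[p[0]+c*o[:,0]-s*o[:,1],p[1]+s*o[:,0]+c*o[:,1],np.full(len(o),z)])
    def cost(p):
        q=np.zeros_like(big); cv2.fillPoly(q,[np.round((poly(p)+.5)*S*8).astype(np.int32)],1,shift=3)
        return 1-(q&big).sum()/max(1,(q|big).sum())
    x0=np.array(guess,float)
    sim=np.array([x0,x0+[.006,0,0],x0+[0,.006,0],x0+[0,0,.08]])
    r=minimize(cost,x0,method='Nelder-Mead',options=dict(initial_simplex=sim,xatol=1e-4,fatol=1e-4))
    return r.x,1-r.fun,comp
E
python3 - <<'E'
from blk import *; import pickle
C=pickle.load(open('n.pkl','rb')); im=cv2.imread('pics/n_wrist.png')
for nm,px in dict(Cc=(279,160),B=(405,152)).items():
    g=unproj(C,[px],.05)[0]; x,i,comp=topface(im,C,[g[0],g[1],np.radians(14)],thr=170)
    print(nm,np.round(g,3),np.round(x,4),np.degrees(x[2]),'iou',i,comp.sum())
print('bottle cap',unproj(C,[[257,272]],.11),unproj(C,[[262,235]],.08)); print('top',unproj(cam('top'),[[340,292]],.11))
E
```

```text
Cc [ 0.381 -0.258  0.05 ] [ 0.3798 -0.2577  0.226 ] 12.950331678880062 iou 0.9404227712602043 3284
B [ 0.423 -0.397  0.05 ] [ 0.4185 -0.399   0.384 ] 22.001693396414325 iou 0.9797269709396247 3481
bottle cap [[ 0.26753103 -0.26044389  0.11      ]] [[ 0.29837651 -0.25760861  0.08      ]]
top [[ 0.25571877 -0.26711266  0.11      ]]
```

```bash
python3 - <<'E'
from blk import *; import pickle
C=pickle.load(open('n.pkl','rb')); im=cv2.imread('pics/n_wrist.png')
for t in (60,90,120,150):
    x,i,comp=topface(im,C,[.38,-.258,np.radians(13)],thr=t)
    print(np.round(x,4),np.degrees(x[2]),'iou',i,comp.sum())
x=[.3798,-.2577]
d=shift([.381,-.2575,.026],12.95-90)
E
```

```text
[ 0.3799 -0.2576  0.2241] 12.841450714552941 iou 0.9825345319786514 3527
[ 0.3798 -0.2576  0.227 ] 13.006930340286592 iou 0.983567865252919 3485
[ 0.3798 -0.2576  0.2237] 12.815539263362101 iou 0.9828369329096426 3454
[ 0.3797 -0.2577  0.2223] 12.73420571734787 iou 0.9523603369590706 3325
pos [ 0.3453 -0.2652  0.2403] ori [-9.002e+01  2.000e-02 -7.692e+01] j6 114.5 t 13.6 F [-0.1  0.  -0.1] open 0.0833
shift [  0.6 214.3  36.5] turn 0.002
```

```bash
python3 -m crank '[[[-0.9,0,0,35,0],[-0.9,0,60,35,0],[-0.9,0,120,35,0],[-0.9,0,170,35,0],[-0.9,0,200,35,0],[-0.9,0,212,35,0],[-0.9,0,212,35,0],[1,0,212,35,0],[1,0,212,35,0],[1,0,212,35,0],[1,0,212,35,0],[1,0,212,35,0]]]'; python3 - <<'E'
from h import *
shift([.5419,.0294,.14],-95.84)
E
```

```text
clock: 15.1
tool_pos: [0.3792, -0.258, 0.0289]
orientation: [-90.0, -0.0, -76.9]
force: [-1.5, 1.0, 6.3]
opening: 0.0478
pos [ 0.3792 -0.258   0.0289] ori [-8.998e+01 -1.000e-02 -7.694e+01] j6 112.6 t 15.1 F [-1.5  1.   6.3] open 0.0478
shift [-243.2 -111.1  223.5] turn 0.33
```

```bash
python3 -m crank '[[[1,0,-30,0,0],[1,0,-80,0,0],[1,0,-125,0,0],[1,-30,-130,27,0.1],[1,-65,-130,60,0.2],[1,-100,-130,93,0.33],[1,-140,-130,130,0.33],[1,-180,-130,166,0.33],[1,-215,-130,198,0.33],[1,-243,-130,224,0.33],[1,-243,-130,224,0.33]]]'; python3 - <<'E'
from h import *
shift([.5415,.0294,.12],-95.84)
snap('wrist','o_wrist');snap('scene','o_scene')
E
```

```text
clock: 16.48
tool_pos: [0.5426, 0.0316, 0.157]
orientation: [-90.1, -0.0, -95.7]
force: [0.2, 0.0, -6.2]
opening: 0.0482
pos [0.5426 0.0316 0.157 ] ori [-9.013e+01 -3.000e-02 -9.571e+01] j6 60.3 t 16.475 F [ 0.2  0.  -6.2] open 0.0482
shift [ 2.2 37.  -0.8] turn 0.002
```

View pics/o_wrist.png

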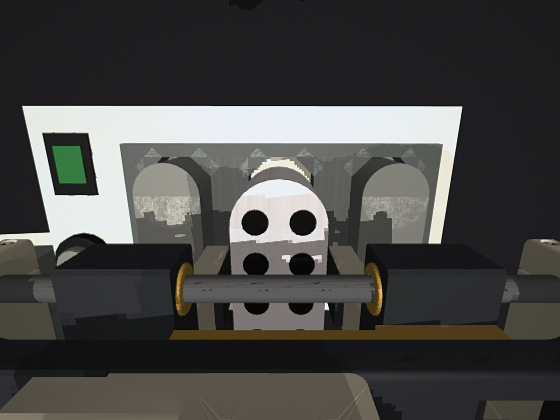

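```bash
python3 -m crank '[[[1,2,15,-1,0],[1,2,30,-1,0],[1,2,41,-1,0],[1,2,41,-1,0],[1,2,41,-1,0]]]'; python3 - <<'E'
from h import *
shift([.5414,.0294,.084],-95.84)
E
```

```text
clock: 17.2
tool_pos: [0.5415, 0.0276, 0.1178]
orientation: [-90.0, -0.0, -95.8]
force: [-0.9, -0.3, -5.8]
opening: 0.0481
pos [0.5415 0.0276 0.1178] ori [-89.98  -0.   -95.83] j6 60.5 t 17.2 F [-0.9 -0.3 -5.8] open 0.0481
shift [-1.8 33.8 -0.3] turn 0.0
```

```bash
python3 -m crank '[[[1,-2,0,0,0],[1,-2,0,0,0],[1,-2,0,0,0]]]'; python3 - <<'E'
from h import *
shift([.5414,.0294,.084],-95.84)
E
```

```text
clock: 17.58
tool_pos: [0.5414, 0.0297, 0.1178]
orientation: [-90.0, 0.0, -95.8]
force: [-0.8, -0.5, -5.6]
opening: 0.0479
pos [0.5414 0.0297 0.1178] ori [-8.998e+01  1.000e-02 -9.583e+01] j6 60.3 t 17.575 F [-0.8 -0.5 -5.6] open 0.0479
shift [ 0.3 33.8 -0. ] turn 0.0
```

```bash
python3 -m crank '[[[1,0,6,0,0],[1,0,11,0,0],[1,0,16,0,0],[1,0,20,0,0],[1,0,20,0,0]]]'
```

```text
clock: 18.2
tool_pos: [0.5411, 0.0295, 0.0971]
orientation: [-90.0, -0.0, -95.8]
force: [-0.3, -1.4, -6.1]
opening: 0.0476
```

Going in freely (9 mm deep, no contact force).

```bash
python3 -m crank '[[[1,0,5,0,0],[1,0,9,0,0],[1,0,12,0,0],[1,0,14,0,0],[1,0,14,0,0]]]'
```

```text
clock: 18.82
tool_pos: [0.5413, 0.0295, 0.084]
orientation: [-90.0, -0.0, -95.8]
force: [-2.2, 0.5, 0.3]
opening: 0.0477
```

```bash
python3 -m crank '[[[-0.3,0,0,0,0],[-0.3,0,0,0,0],[-0.3,0,-10,0,0],[-0.3,0,-50,0,0],[-0.3,0,-90,0,-0],[-0.3,0,-130,-30,0],[-0.3,0,-160,-75,0],[-0.3,0,-160,-75,0],[-0.3,0,-160,-75,0]]]'; python3 - <<'E'
from h import *
shift([.47,.035,.26],-95.8)
im,C=snap('wrist','p_wrist'); snap('top','p_top')
import pickle; pickle.dump(C,open('p.pkl','wb'))
E
```

```text
clock: 19.95
tool_pos: [0.467, 0.0374, 0.2443]
orientation: [-89.9, 0.1, -95.8]
force: [1.5, 0.6, -0.1]
opening: 0.0568
pos [0.467  0.0374 0.2443] ori [-8.991e+01  6.000e-02 -9.580e+01] j6 55.5 t 19.95 F [ 1.5  0.6 -0.1] open 0.0568
shift [  2.  -15.7   3.3] turn -0.0
```

View pics/p_wrist.png

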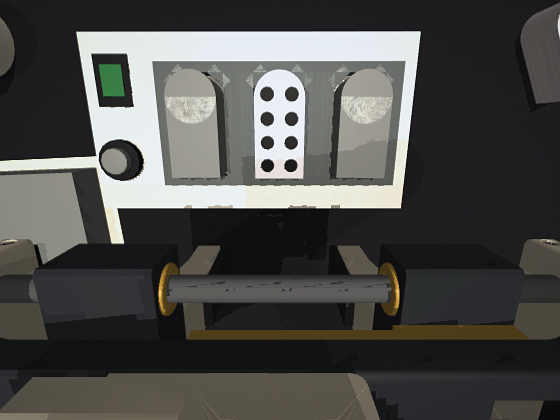

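```bash
python3 - <<'E'
from h import *
shift([.5336,-.0522,.13],-95.84)
E
```

```text
pos [0.467  0.0371 0.243 ] ori [-9.005e+01 -3.000e-02 -9.584e+01] j6 55.4 t 20.05 F [-0.2 -0.5 -0.3] open 0.057
shift [ 82.  113.   75.5] turn -0.0
```

```bash
python3 -m crank '[[[-0.35,40,40,40,0],[-0.35,82,80,75,0],[-0.35,82,113,75,0],[-0.35,82,113,75,0],[-0.35,82,113,75,0],[-0.35,82,113,75,0]]]'; python3 - <<'E'
from h import *
shift([.5336,-.0522,.084],-95.84)
snap('wrist','q_wrist')
E
```

```text
clock: 20.8
tool_pos: [0.534, -0.0513, 0.1322]
orientation: [-89.9, 0.0, -95.8]
force: [0.2, 0.2, -0.1]
opening: 0.0588
pos [ 0.534  -0.0513  0.1322] ori [-8.985e+01  4.000e-02 -9.577e+01] j6 68.7 t 20.8 F [ 0.2  0.2 -0.1] open 0.0588
shift [ 0.9 48.2 -0.4] turn 0.001
```

View pics/q_wrist.png

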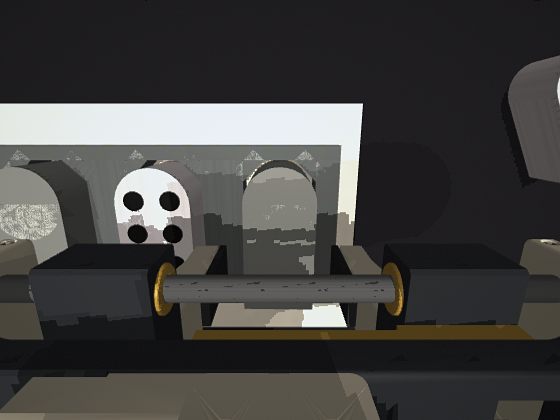

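```bash
python3 -m crank '[[[-0.35,1,15,0,0],[-0.35,1,35,0,0],[-0.35,1,47,0,0],[-0.35,1,47,0,0],[1,1,47,0,0],[1,1,47,0,0],[1,1,47,0,0],[1,1,47,0,0]]]'; python3 - <<'E'
from h import *
shift([.38,-.27,.17],-90)
E
```

```text
clock: 21.85
tool_pos: [0.5335, -0.0528, 0.0842]
orientation: [-89.9, 0.0, -95.8]
force: [0.1, 1.8, 3.4]
opening: 0.0475
pos [ 0.5335 -0.0528  0.0842] ori [-8.993e+01  3.000e-02 -9.582e+01] j6 68.9 t 21.85 F [0.1 1.8 3.4] open 0.0475
shift [ 231.6  -86.1 -130.5] turn -0.102
```

```bash
python3 -m crank '[[[1,0,-30,0,0],[1,0,-70,0,0],[1,0,-90,0,0],[1,35,-90,-20,-0.05],[1,75,-90,-42,-0.1],[1,120,-90,-68,-0.1],[1,165,-90,-93,-0.1],[1,205,-90,-115,-0.1],[1,232,-90,-130,-0.1],[1,232,-90,-130,-0.1]]]'; python3 -m crank '[[[1,0,40,0,0],[1,0,90,0,0],[1,0,120,0,0],[1,0,137,0,0],[1,0,142,0,0],[1,0,142,0,0]]]'; python3 - <<'E'
from h import *
shift([.38,-.27,.029],-90)
snap('wrist','r_wrist')
E
```

```text
clock: 23.1
tool_pos: [0.378, -0.2716, 0.173]
orientation: [-90.1, 0.0, -90.3]
force: [0.6, 0.7, -3.5]
opening: 0.0481
clock: 23.85
tool_pos: [0.3802, -0.2704, 0.0316]
orientation: [-90.0, 0.0, -90.1]
force: [-0.5, -0.0, -2.8]
opening: 0.0478
pos [ 0.3802 -0.2704  0.0316] ori [-90.02   0.   -90.08] j6 101.1 t 23.85 F [-0.5 -0.  -2.8] open 0.0478
shift [-0.4  2.6 -0.2] turn -0.001
```

View pics/r_wrist.png

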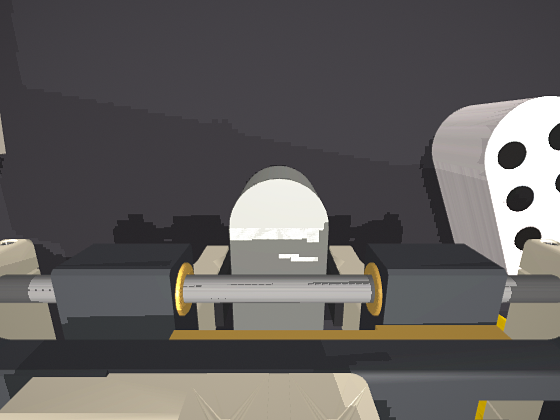

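```bash
python3 -m crank '[[[1,0,2,0,0],[1,0,3,0,0],[-0.4,0,3,0,0],[-0.4,0,3,0,0],[-0.4,0,-10,0,0],[-0.4,0,-60,0,0],[-0.4,0,-120,0,0],[-0.6,0,-180,0,0]]]'; python3 - <<'E'
from h import *
shift([.545,-.32,.24],-70)
im,C=snap('wrist','s0_wrist')
E
```

```text
clock: 24.9
tool_pos: [0.3795, -0.2706, 0.2146]
orientation: [-90.0, -0.0, -90.1]
force: [2.0, -0.9, 0.3]
opening: 0.0668
pos [ 0.3795 -0.2706  0.2146] ori [-8.995e+01 -2.000e-02 -9.010e+01] j6 101.1 t 24.9 F [ 2.  -0.9  0.3] open 0.0668
shift [ 49.2 -25.3 165.6] turn -0.351
```

View pics/s0_wrist.png

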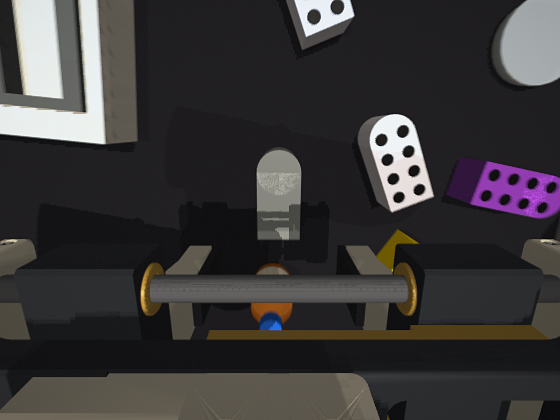

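```bash
python3 - <<'E'
from h import *
shift([.375,-.41,.24],-68)
E
```

```text
pos [ 0.383  -0.2726  0.223 ] ori [-89.36  -0.33 -90.01] j6 101.1 t 24.95 F [ 3.9 -2.8  9.9] open 0.0681
shift [137.5 -16.3  -7.8] turn -0.384
```

```bash
python3 -m crank '[[[-0.5,138,-16,-8,-0.38],[-0.5,138,-16,-8,-0.38],[-0.5,138,-16,-8,-0.38],[-0.5,138,-16,-8,-0.38],[-0.5,138,-16,-8,-0.38]]]'; python3 - <<'E'
from h import *
im,C=snap('wrist','s_wrist')
import pickle; pickle.dump(C,open('s.pkl','wb'))
from blk import *
for t in (90,120,150):
    x,i,c=topface(im,C,[.4185,-.399,.384],thr=t); print(np.round(x,4),np.degrees(x[2]),i)
shift([x[0],x[1],.0285],np.degrees(x[2])-90)
E
```

```text
clock: 25.58
tool_pos: [0.3714, -0.4083, 0.2279]
orientation: [-90.0, 0.0, -68.4]
force: [-0.6, 0.9, -0.1]
opening: 0.066
[ 0.4186 -0.399   0.383 ] 21.942710828217457 0.9817980093582672
[ 0.4186 -0.3991  0.3865] 22.144807949282654 0.9832019640780463
[ 0.4187 -0.3989  0.3783] 21.674011459714798 0.9850052798310454
pos [ 0.3715 -0.408   0.2279] ori [-89.99  -0.   -68.35] j6 139.0 t 25.625 F [-0.1  0.  -0.2] open 0.0652
shift [  8.9 199.4  47.1] turn -0.0
```

View pics/s_wrist.png

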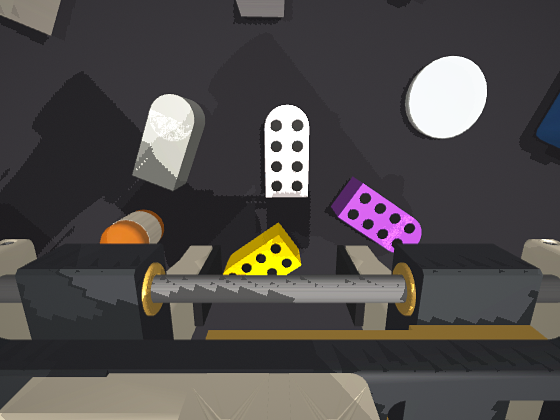

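```bash
python3 -m crank '[[[-0.5,9,20,47,0],[-0.5,9,80,47,0],[-0.5,9,135,47,0],[-0.5,9,175,47,0],[-0.5,9,199,47,0],[-0.5,9,199,47,0],[-0.5,9,199,47,0],[1,9,199,47,0],[1,9,199,47,0],[1,9,199,47,0],[1,9,199,47,0]]]'; python3 - <<'E'
from h import *
shift([.5336,-.0525,.16],-95.84)
E
```

```text
clock: 27.0
tool_pos: [0.4191, -0.3996, 0.0295]
orientation: [-90.0, -0.0, -68.3]
force: [0.3, 3.5, 6.7]
opening: 0.0479
pos [ 0.4191 -0.3996  0.0295] ori [-8.996e+01 -4.000e-02 -6.832e+01] j6 136.0 t 27.0 F [0.3 3.5 6.7] open 0.0479
shift [-280.2 -130.5  234.7] turn 0.48
```

```bash
python3 -m crank '[[[1,0,-30,0,0],[1,0,-80,0,0],[1,0,-125,0,0],[1,-30,-130,25,0.1],[1,-65,-130,54,0.22],[1,-105,-130,88,0.36],[1,-150,-130,126,0.48],[1,-195,-130,163,0.48],[1,-240,-130,201,0.48],[1,-280,-130,235,0.48],[1,-280,-130,235,0.48],[1,-280,-130,235,0.48]]]'; python3 - <<'E'
from h import *
shift([.5336,-.0525,.118],-95.84)
E
```

```text
clock: 28.5
tool_pos: [0.5328, -0.0524, 0.1577]
orientation: [-90.1, -0.0, -95.8]
force: [-0.6, 0.2, -6.0]
opening: 0.0475
pos [ 0.5328 -0.0524  0.1577] ori [-9.012e+01 -2.000e-02 -9.580e+01] j6 68.9 t 28.5 F [-0.6  0.2 -6. ] open 0.0475
shift [-0.  39.7  0.9] turn 0.001
```

```bash
python3 -m crank '[[[1,0,20,1,0],[1,0,40,1,0],[1,0,40,1,0],[1,0,40,1,0]]]'; python3 - <<'E'
from h import *
shift([.5336,-.0525,.0845],-95.84)
snap('wrist','t_wrist')
E
```

```text
clock: 29.0
tool_pos: [0.5349, -0.0535, 0.1192]
orientation: [-90.0, -0.0, -95.9]
force: [-0.7, -0.5, -5.4]
opening: 0.0474
pos [ 0.5349 -0.0535  0.1192] ori [-8.998e+01 -1.000e-02 -9.589e+01] j6 68.9 t 29.0 F [-0.7 -0.5 -5.4] open 0.0474
shift [-0.8 34.7 -1.4] turn -0.001
```

View pics/t_wrist.png

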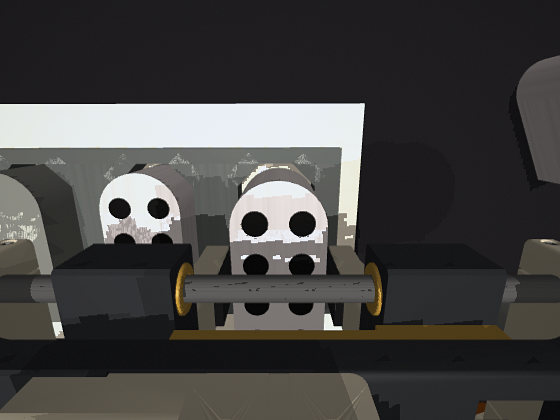

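```bash
python3 -m crank '[[[1,-1,0,-1,0],[1,-1,6,-1,0],[1,-1,12,-1,0],[1,-1,18,-1,0],[1,-1,22,-1,0],[1,-1,22,-1,0]]]'; python3 - <<'E'
from h import *
shift([.5336,-.0525,.0845],-95.84)
E
```

```text
clock: 29.8
tool_pos: [0.5336, -0.0516, 0.0961]
orientation: [-90.1, -0.0, -95.8]
force: [-0.2, -0.3, -5.5]
opening: 0.0476
pos [ 0.5336 -0.0516  0.0961] ori [-9.005e+01 -2.000e-02 -9.583e+01] j6 68.7 t 29.8 F [-0.2 -0.3 -5.5] open 0.0476
shift [ 0.9 11.6  0.1] turn 0.0
```

```bash
python3 -m crank '[[[1,0,4,0,0],[1,0,8,0,0],[1,0,11,0,0],[1,0,12,0,0],[1,0,12,0,0]]]'; python3 -m crank '[[[-0.3,0,0,0,0],[-0.3,0,0,0,0],[-0.3,0,-10,0,0],[-0.3,0,-40,0,0],[-0.3,0,-50,0,0],[-0.3,0,-50,0,0]]]'
python3 - <<'E'
from h import *
shift([.5502,.1110,.13],-95.84)
snap('wrist','u_wrist')
E
```

```text
clock: 30.42
tool_pos: [0.5339, -0.0516, 0.0846]
orientation: [-90.0, 0.0, -95.8]
force: [0.2, -0.3, -5.1]
opening: 0.0477
clock: 31.18
tool_pos: [0.5345, -0.0514, 0.1356]
orientation: [-89.9, 0.0, -95.8]
force: [-0.5, 0.4, -0.3]
opening: 0.0573
pos [ 0.5345 -0.0514  0.1356] ori [-8.987e+01  5.000e-02 -9.583e+01] j6 68.7 t 31.175 F [-0.5  0.4 -0.3] open 0.0573
shift [-163.2    5.8   -0.9] turn 0.0
```

View pics/u_wrist.png

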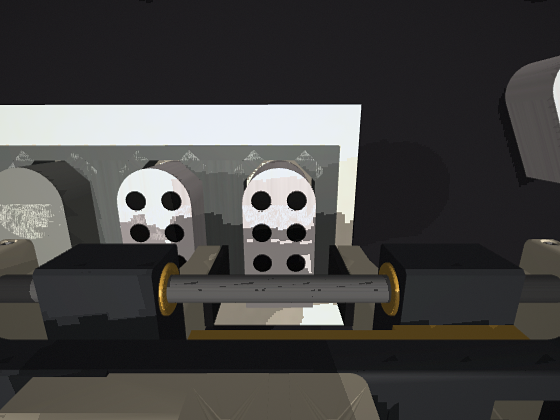

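```bash
python3 -m crank '[[[-0.35,-60,0,0,0],[-0.35,-120,0,-1,0],[-0.35,-163,0,-1,0],[-0.35,-163,0,-1,0],[-0.35,-163,0,-1,0]]]'
python3 - <<'E'
from h import *
shift([.5502,.1110,.084],-95.84)
snap('wrist','v_wrist')
E
```

```text
clock: 31.85
tool_pos: [0.5487, 0.1104, 0.1335]
orientation: [-90.1, -0.1, -95.8]
force: [-0.3, -0.8, -0.1]
opening: 0.059
pos [0.5487 0.1104 0.1335] ori [-9.010e+01 -6.000e-02 -9.581e+01] j6 52.8 t 31.85 F [-0.3 -0.8 -0.1] open 0.059
shift [-0.8 49.5  1.5] turn 0.001
```

View pics/v_wrist.png

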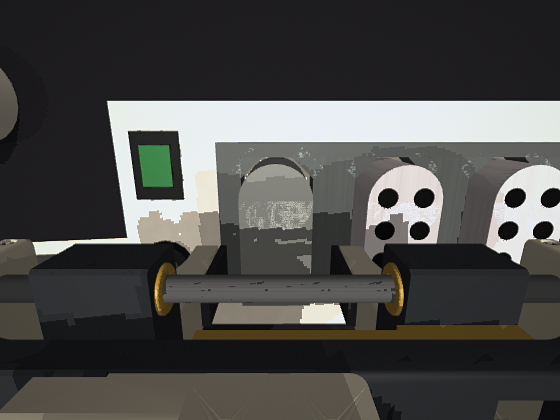

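```bash
python3 -m crank '[[[-0.35,0,15,1,0],[-0.35,0,35,1,0],[-0.35,0,49,1,0],[-0.35,0,49,1,0],[1,0,49,1,0],[1,0,49,1,0],[1,0,49,1,0],[1,0,49,1,0]]]'; python3 - <<'E'
from h import *
shift([.43,-.395,.174],-90)
E
```

```text
clock: 32.9
tool_pos: [0.551, 0.1109, 0.0862]
orientation: [-89.9, 0.0, -95.8]
force: [0.7, 0.8, 3.0]
opening: 0.0476
pos [0.551  0.1109 0.0862] ori [-8.992e+01  4.000e-02 -9.581e+01] j6 52.8 t 32.9 F [0.7 0.8 3. ] open 0.0476
shift [515.5 -88.3 -69.1] turn -0.101
```

```bash
python3 - <<'E'
from h import *
shift([.4186,-.399,.174],-68.3)
E
python3 -m crank '[[[1,0,-30,0,0],[1,0,-75,0,0],[1,0,-95,0,0],[1,30,-95,-5,0],[1,80,-95,-12,0],[1,140,-95,-22,0],[1,200,-95,-32,0],[1,260,-95,-42,0]]]'
```

```text
pos [0.551  0.1109 0.0862] ori [-8.992e+01  4.000e-02 -9.581e+01] j6 52.8 t 32.9 F [0.7 0.8 3. ] open 0.0476
shift [520.6 -88.3 -80. ] turn -0.48
clock: 33.9
tool_pos: [0.4807, -0.1453, 0.1803]
orientation: [-90.1, 0.0, -95.8]
force: [1.4, -0.8, -2.8]
opening: 0.0477
```

```bash
python3 -m crank '[[[1,50,0,-7,-0.1],[1,105,0,-15,-0.22],[1,160,0,-25,-0.34],[1,215,0,-33,-0.48],[1,260,0,-38,-0.48],[1,260,0,-38,-0.48],[1,260,0,-38,-0.48]]]'; python3 - <<'E'
from h import *
shift([.4186,-.399,.032],-68.3)
snap('wrist','w_wrist')
E
```

```text
clock: 34.78
tool_pos: [0.4172, -0.3983, 0.1798]
orientation: [-90.0, 0.1, -68.4]
force: [0.3, 0.1, -2.8]
opening: 0.0475
pos [ 0.4172 -0.3983  0.1798] ori [-9.004e+01  9.000e-02 -6.840e+01] j6 135.9 t 34.775 F [ 0.3  0.1 -2.8] open 0.0475
shift [  1.4 147.8   1.1] turn -0.002
```

View pics/w_wrist.png

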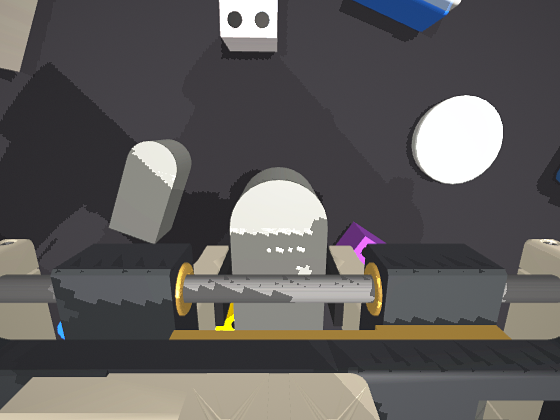

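```bash
python3 -m crank '[[[1,1,50,1,0],[1,1,100,1,0],[1,1,130,1,0],[1,1,144,1,0],[1,1,148,1,0],[1,1,148,1,0]]]';  python3 -m crank '[[[1,0,1,0,0],[-0.4,0,1,0,0],[-0.4,0,1,0,0],[-0.4,0,-10,0,0],[-0.4,0,-60,0,0],[-0.4,0,-120,0,0],[-0.4,0,-190,0,0],[-0.4,0,-190,0,0]]]'
python3 - <<'E'
from h import *
im,C=snap('wrist','x_wrist'); print(unproj(C,[[248,60]],.0))
shift([.54,-.33,.23],-70)
E
```

```text
clock: 35.58
tool_pos: [0.4202, -0.3993, 0.0336]
orientation: [-89.9, -0.1, -68.3]
force: [-0.4, 0.2, -3.2]
opening: 0.0478
clock: 36.58
tool_pos: [0.4214, -0.4007, 0.2292]
orientation: [-89.7, -0.5, -68.3]
force: [0.4, 0.3, -1.1]
opening: 0.0611
[[ 0.54938122 -0.31341125  0.        ]]
pos [ 0.4206 -0.4001  0.2273] ori [-89.74  -0.33 -68.32] j6 135.9 t 36.625 F [ 0.6 -1.   0.9] open 0.0614
shift [-21.   -2.2 136.8] turn 0.029
```

View pics/x_wrist.png

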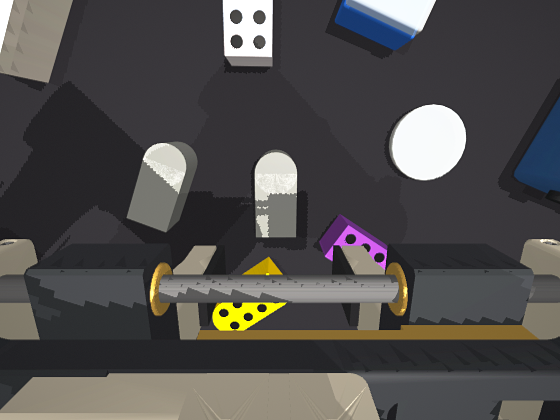

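Both fillers stand upright, at px (163,185) and (276,195). Next is the last white block at (248,25).

```bash
python3 -m crank '[[[-0.5,-21,-2,137,0.03],[-0.5,-21,-2,137,0.03],[-0.5,-21,-2,137,0.03],[-0.5,-21,-2,137,0.03],[-0.5,-21,-2,137,0.03]]]'
python3 - <<'E'
from blk import *
im,C=snap('wrist','y_wrist')
for t in (90,120,150):
    x,i,c=topface(im,C,[.593,-.303,.356],thr=t); print(np.round(x,4),np.degrees(x[2]),i)
shift([x[0],x[1],.0285],np.degrees(x[2])-90)
E
```

```text
clock: 37.25
tool_pos: [0.5378, -0.3294, 0.224]
orientation: [-90.1, 0.0, -70.1]
force: [-0.4, 0.0, -0.2]
opening: 0.0657
[ 0.5923 -0.3018  0.3647] 20.898062334551618 0.9784428062118558
[ 0.5921 -0.3019  0.3621] 20.74621949403043 0.9834909611489316
[ 0.5924 -0.3018  0.3609] 20.676679555556795 0.9871476715686275
pos [ 0.5378 -0.3296  0.2243] ori [-9.003e+01  2.000e-02 -7.010e+01] j6 123.7 t 37.3 F [ 0.1 -0.7  0.7] open 0.0658
shift [ -7.5 195.8  61. ] turn -0.014
```

View pics/y_wrist.png

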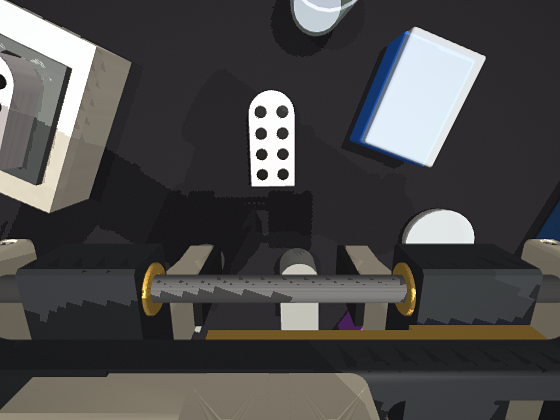

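```bash
python3 -m crank '[[[-0.5,-7,20,61,-0.01],[-0.5,-7,80,61,-0.01],[-0.5,-7,135,61,-0.01],[-0.5,-7,175,61,-0.01],[-0.5,-7,195,61,-0.01],[-0.5,-7,195,61,-0.01],[-0.5,-7,195,61,-0.01],[1,-7,195,61,-0.01],[1,-7,195,61,-0.01],[1,-7,195,61,-0.01],[1,-7,195,61,-0.01]]]'; python3 - <<'E'
from h import *
shift([.5502,.1110,.16],-95.84)
E
```

```text
clock: 38.67
tool_pos: [0.5942, -0.3016, 0.0305]
orientation: [-90.0, -0.0, -69.5]
force: [-1.6, 2.0, 7.3]
opening: 0.0479
pos [ 0.5942 -0.3016  0.0305] ori [-8.996e+01 -3.000e-02 -6.946e+01] j6 120.7 t 38.675 F [-1.6  2.   7.3] open 0.0479
shift [-401.7 -129.6  103.7] turn 0.46
```

```bash
python3 -m crank '[[[1,0,-30,0,0],[1,0,-80,0,0],[1,0,-120,0,0],[1,-30,-130,8,0.06],[1,-75,-130,19,0.17],[1,-120,-130,31,0.28],[1,-175,-130,45,0.4],[1,-230,-130,59,0.46],[1,-285,-130,73,0.46],[1,-340,-130,88,0.46],[1,-385,-130,100,0.46],[1,-402,-130,105,0.46]]]'; python3 -m crank '[[[1,0,0,0,0],[1,0,0,0,0],[1,0,0,0,0]]]'; python3 - <<'E'
from h import *
shift([.5520,.1108,.12],-95.84)
E
```

```text
clock: 40.17
tool_pos: [0.5502, 0.1139, 0.1589]
orientation: [-90.1, -0.0, -95.7]
force: [-0.4, -0.6, -5.2]
opening: 0.0477
clock: 40.55
tool_pos: [0.5511, 0.1104, 0.1594]
orientation: [-90.0, -0.0, -95.9]
force: [0.1, -0.2, -4.5]
opening: 0.0477
pos [0.5511 0.1104 0.1594] ori [-9.003e+01 -2.000e-02 -9.592e+01] j6 52.8 t 40.55 F [ 0.1 -0.2 -4.5] open 0.0477
shift [-0.5 39.4  0.8] turn -0.001
```

```bash
python3 -m crank '[[[1,0,20,1,0],[1,0,39,1,0],[1,0,39,1,0],[1,0,39,1,0],[1,0,39,1,0]]]'; python3 - <<'E'
from h import *
shift([.5520,.1108,.0855],-95.84)
snap('wrist','z_wrist')
E
```

```text
clock: 41.18
tool_pos: [0.5528, 0.1115, 0.1215]
orientation: [-89.9, 0.0, -95.8]
force: [0.0, -0.3, -5.8]
opening: 0.0476
pos [0.5528 0.1115 0.1215] ori [-8.992e+01  4.000e-02 -9.584e+01] j6 52.8 t 41.175 F [ 0.  -0.3 -5.8] open 0.0476
shift [ 0.8 36.  -0.8] turn -0.0
```

View pics/z_wrist.png

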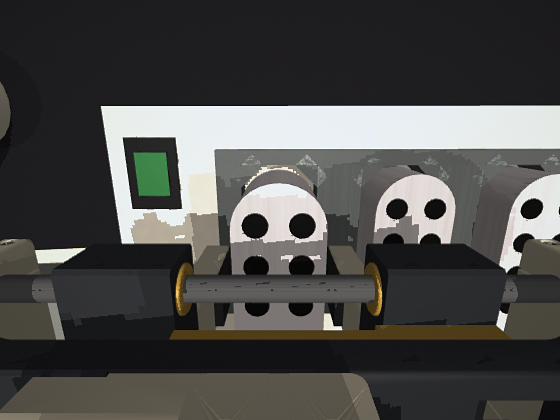

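```bash
python3 -m crank '[[[1,1,0,-1,0],[1,1,6,-1,0],[1,1,12,-1,0],[1,1,18,-1,0],[1,1,23,-1,0],[1,1,23,-1,0]]]'; python3 - <<'E'
from h import *
shift([.5520,.1108,.0855],-95.84)
E
```

```text
clock: 41.98
tool_pos: [0.5508, 0.1104, 0.0969]
orientation: [-90.1, -0.0, -95.8]
force: [0.6, -0.4, -4.8]
opening: 0.048
pos [0.5508 0.1104 0.0969] ori [-9.006e+01 -4.000e-02 -9.583e+01] j6 52.9 t 41.975 F [ 0.6 -0.4 -4.8] open 0.048
shift [-0.5 11.4  1.2] turn 0.0
```

```bash
python3 -m crank '[[[1,0,4,1,0],[1,0,8,1,0],[1,0,11,1,0],[1,0,12,1,0],[1,0,12,1,0]]]'; python3 -m crank '[[[-0.3,0,0,0,0],[-0.3,0,0,0,0],[-0.3,0,-10,0,0],[-0.3,0,-40,0,0],[-0.3,30,-100,-40,0],[-0.3,75,-160,-80,0],[-0.3,80,-160,-80,0],[-0.3,80,-160,-80,0]]]'
python3 - <<'E'
from h import *
im,C=snap('wrist','aa_wrist'); snap('top','aa_top')
import pickle; pickle.dump(C,open('aa.pkl','wb'))
E
```

```text
clock: 42.6
tool_pos: [0.5522, 0.1105, 0.0856]
orientation: [-90.0, 0.0, -95.8]
force: [-0.4, 0.7, -4.9]
opening: 0.0479
clock: 43.6
tool_pos: [0.4646, 0.0384, 0.2494]
orientation: [-89.6, 0.2, -95.9]
force: [0.0, -0.4, -0.4]
opening: 0.0567
```

View pics/aa_wrist.png

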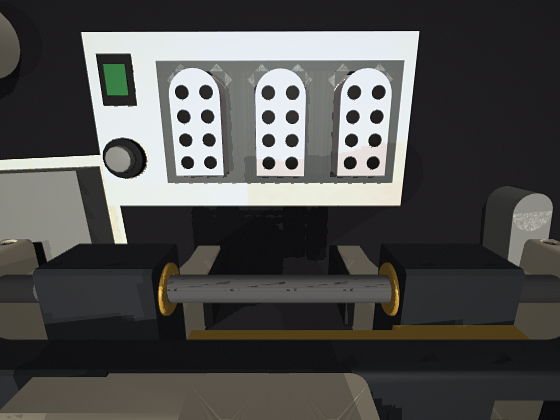

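View pics/aa_top.png

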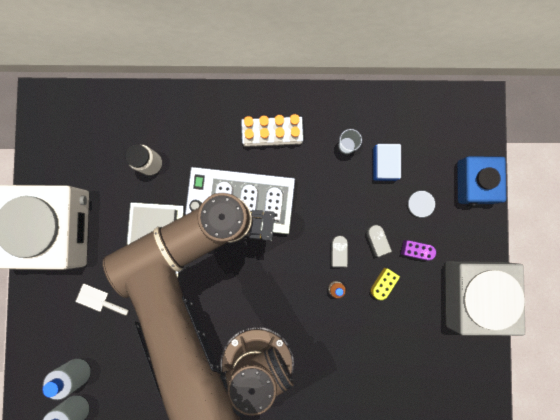

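```bash
python3 - <<'E'
from blk import *
im,C=snap('wrist','ab_wrist')
h=np.array([.5419,.0294]); a=np.radians(-5.84); R=np.array([[np.cos(a),-np.sin(a)],[np.sin(a),np.cos(a)]])
for y in (-.082,0,.082):
    g=h+R@[0,y]
    m=(im.min(2)>120).astype(np.uint8)
    best=[]
    for z in (.10,.105,.110,.115):
        x,i,c=topface(im,C,[g[0],g[1],a],z=z,thr=150); best.append((z,round(i,4),np.round((R.T@(x[:2]-h)-[0,y])*1000,1).tolist(),round(np.degrees(x[2]-a),2)))
    print(y,*best,sep='\n  ')
shift([.388,.3535,.16],-93.5)
E
```

```text
-0.082
  (0.1, np.float64(0.0986), [0.6, -11.8], np.float64(15.02))
  (0.105, np.float64(0.0981), [0.9, -1.2], np.float64(4.42))
  (0.11, np.float64(0.1016), [-0.3, 0.5], np.float64(2.59))
  (0.115, np.float64(0.1052), [-1.3, 1.7], np.float64(1.72))
0
  (0.1, np.float64(0.1102), [34.0, -0.5], np.float64(-0.38))
  (0.105, np.float64(0.1126), [32.4, -0.7], np.float64(-0.58))
  (0.11, np.float64(0.1146), [30.9, -0.2], np.float64(0.18))
  (0.115, np.float64(0.1171), [28.2, -0.1], np.float64(0.53))
0.082
  (0.1, np.float64(0.1006), [2.5, 1.2], np.float64(-1.78))
  (0.105, np.float64(0.1041), [0.5, 0.5], np.float64(-2.11))
  (0.11, np.float64(0.1076), [-0.6, 0.3], np.float64(-3.48))
  (0.115, np.float64(0.1208), [30.8, 2.0], np.float64(-31.75))
pos [0.4644 0.0392 0.2456] ori [-8.999e+01  2.000e-02 -9.584e+01] j6 55.0 t 43.75 F [ 0.3 -0.3 -0.1] open 0.0574
shift [-304.9   85.7 -108.1] turn -0.041
```

```bash
python3 - <<'E'
from blk import *
im=cv2.imread('pics/ab_wrist.png'); C=cam('wrist')
S=4; big=cv2.resize(im[50:200,150:340+60],None,fx=3.2,fy=3.2,interpolation=cv2.INTER_CUBIC)
h=np.array([.5419,.0294]); a=np.radians(-5.84); R=np.array([[np.cos(a),-np.sin(a)],[np.sin(a),np.cos(a)]])
for y in (-.082,0,.082):
    o=outline()@R.T+h+R@[0,y]
    uv=(proj(C,np.c_[o,np.full(len(o),.105)])+.5-[150,50])*3.2
    cv2.polylines(big,[np.round(uv).astype(int)],True,(0,0,255),1)
cv2.imwrite('pics/ab_ov.png',big)
E
```

```text
(no output)
```

View pics/ab_ov.png

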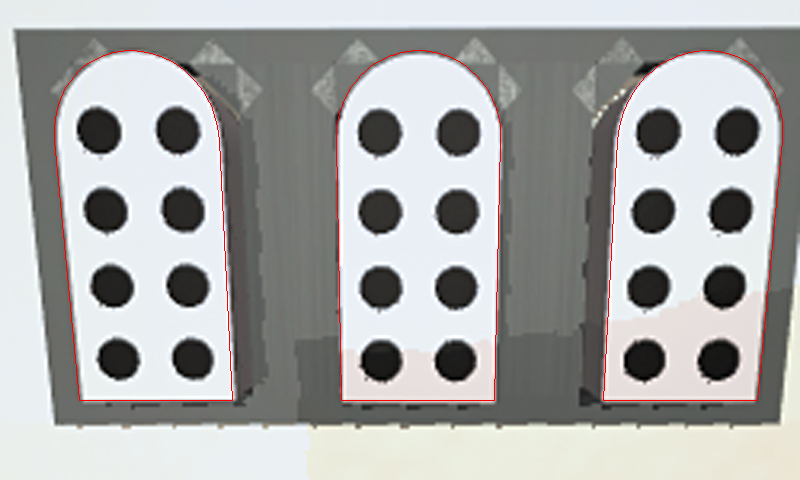

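```bash
python3 -m crank '[[[-0.3,-305,30,-70,-0.04],[-0.3,-305,30,-70,-0.04],[-0.3,-305,30,-70,-0.04],[-0.3,-305,30,-70,-0.04],[-0.3,-305,30,-70,-0.04],[-0.3,-305,30,-70,-0.04],[-0.3,-305,30,-70,-0.04],[-0.3,-305,30,-70,-0.04]]]'
python3 - <<'E'
from h import *
import pickle
im,C=snap('wrist','ac_wrist');pickle.dump(C,open('ac.pkl','wb'))
shift([.388,.3535,.16],-93.5)
E
```

```text
clock: 44.75
tool_pos: [0.4259, 0.3488, 0.2151]
orientation: [-90.0, -0.1, -93.6]
force: [-1.0, 0.2, 1.2]
opening: 0.0571
pos [0.426  0.3487 0.2155] ori [-9.001e+01 -2.000e-02 -9.360e+01] j6 26.7 t 44.8 F [-0.5  0.1 -0.2] open 0.0567
shift [ -2.4  55.5 -38.2] turn -0.002
```

View pics/ac_wrist.png

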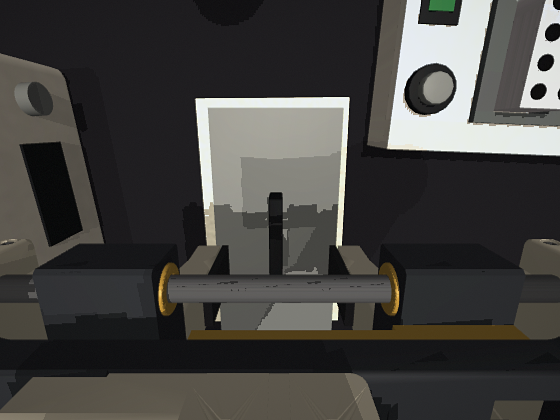

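```bash
python3 - <<'E'
from h import *; import pickle
C=pickle.load(open('ac.pkl','rb')); im=cv2.imread('pics/ac_wrist.png')
cv2.imwrite('pics/ac_z.png',cv2.resize(im[90:250,190:360],None,fx=3.7,fy=3.7,interpolation=0))
E
```

```text
(no output)
```

View pics/ac_z.png

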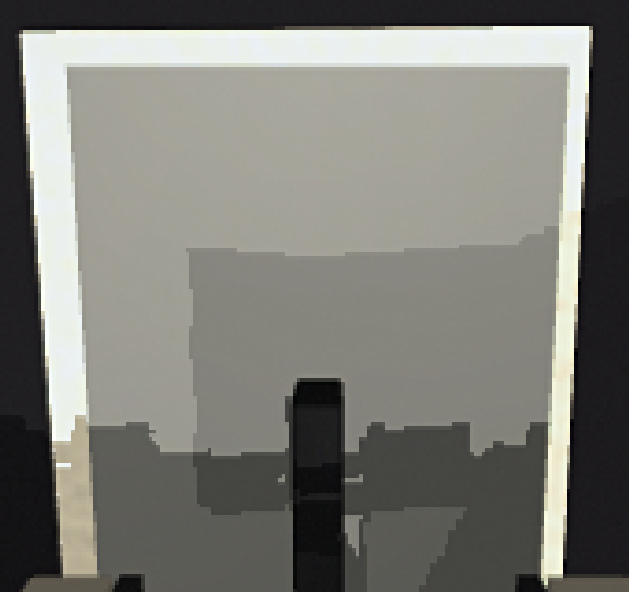

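```bash
python3 - <<'E'
from fit import *; import pickle
C=pickle.load(open('ac.pkl','rb'))
t=unproj(C,np.array([[208.1,107.8],[344.1,107.8]])-.5,.052); print(t,np.linalg.norm(t[0]-t[1]))
b=unproj(C,np.array([[276.4,192.7]])-.5,.088); print('bar end',b)
# lid frame: lid x' along tool -x? use frame with long axis u
d=(t[1]-t[0])/np.linalg.norm(t[1]-t[0]); yaw=np.degrees(np.arctan2(d[1],d[0])); print('tool-x-like yaw',yaw)
u=np.array([-d[1],d[0]]) # perpendicular (tool z dir)
c=t.mean(0)[:2]-.132*u; print('centre from corners',c); print('centre from bar',b[0,:2]-.045*u)
E
```

```text
[[0.52316074 0.41420431 0.052     ]
 [0.51455031 0.27654019 0.052     ]] 0.1379331285920119
bar end [[0.43877809 0.35005231 0.088     ]]
tool-x-like yaw -93.57899383920271
centre from corners [0.38711297 0.3536123 ]
centre from bar [0.39386585 0.35286142]
```

```bash
python3 - <<'E'
from h import *
shift([.3871,.3536,.0585],-93.58)
E
```

```text
pos [0.426  0.3487 0.2155] ori [-9.001e+01 -2.000e-02 -9.360e+01] j6 26.7 t 44.8 F [-0.5  0.1 -0.2] open 0.0567
shift [ -2.5 157.  -39.1] turn -0.0
```

```bash
python3 -m crank '[[[0,-2,20,-39,0],[0,-2,70,-39,0],[0,-2,110,-39,0],[0,-2,140,-39,0],[0,-2,157,-39,0],[0,-2,157,-39,0],[0,-2,157,-39,0],[1,-2,157,-39,0],[1,-2,157,-39,0],[1,-2,157,-39,0],[1,-2,157,-39,0]]]'
python3 - <<'E'
from h import *
shift([.5419,.0294,.22],174.16)
E
```

```text
clock: 46.18
tool_pos: [0.387, 0.3541, 0.0588]
orientation: [-90.0, 0.0, -93.5]
force: [-0.1, -0.7, 2.4]
opening: 0.0138
pos [0.387  0.3541 0.0588] ori [-8.999e+01  2.000e-02 -9.353e+01] j6 22.6 t 46.175 F [-0.1 -0.7  2.4] open 0.0138
shift [ 314.5 -161.3  174.7] turn -1.531
```

```bash
python3 -m crank '[[[1,0,-20,0,0],[1,0,-60,0,0],[1,0,-105,0,0],[1,0,-145,0,0],[1,8,-160,4,0.06],[1,35,-160,19,0.2],[1,70,-160,38,0.36],[1,105,-160,58,0.52],[1,140,-160,77,0.7],[1,175,-160,97,0.88],[1,210,-160,116,1.06],[1,245,-160,135,1.24]]]'
python3 - <<'E'
from h import *
shift([.5419,.0294,.22],174.16)
E
```

```text
clock: 47.68
tool_pos: [0.5064, 0.0998, 0.218]
orientation: [-90.0, -0.1, -164.9]
force: [0.3, 0.5, -3.1]
opening: 0.0136
pos [0.5064 0.0998 0.218 ] ori [-9.0010e+01 -7.0000e-02 -1.6493e+02] j6 -17.9 t 47.675 F [ 0.3  0.5 -3.1] open 0.0136
shift [-16.   -2.   77.2] turn 0.365
```

```bash
python3 -m crank '[[[1,-5,-2,27,0.13],[1,-11,-2,54,0.27],[1,-16,-2,77,0.365],[1,-16,-2,77,0.365],[1,-16,-2,77,0.365],[1,-16,-2,77,0.365]]]'
python3 - <<'E'
from h import *
shift([.5419,.0294,.15],174.16)
im,C=snap('wrist','ad_wrist')
E
```

```text
clock: 48.42
tool_pos: [0.5421, 0.0317, 0.2204]
orientation: [-90.0, -0.0, 174.6]
force: [-0.1, 0.7, -2.3]
opening: 0.0138
pos [0.5421 0.0317 0.2204] ori [-9.0000e+01 -2.0000e-02  1.7458e+02] j6 -29.4 t 48.425 F [-0.1  0.7 -2.3] open 0.0138
shift [-0.  70.4  2.3] turn 0.007
```

View pics/ad_wrist.png

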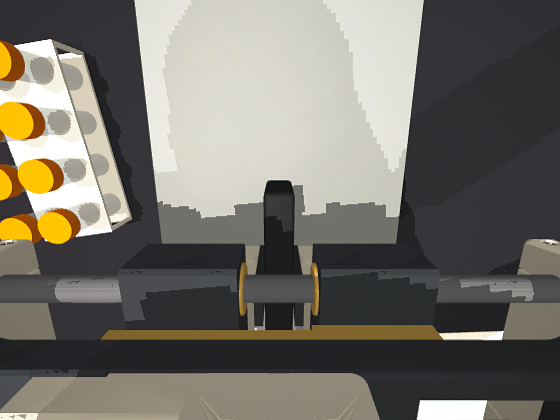

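```bash
python3 -m crank '[[[1,0,20,2,0.005],[1,0,50,2,0.005],[1,0,55,2,0.005],[1,0,55,2,0.005],[1,0,55,2,0.005]]]'
python3 - <<'E'
from h import *
shift([.5419,.0294,.127],174.16)
E
```

```text
clock: 49.1
tool_pos: [0.543, 0.0295, 0.1668]
orientation: [-90.0, 0.1, 174.2]
force: [-0.7, 0.2, -1.6]
opening: 0.0138
pos [0.543  0.0295 0.1668] ori [-9.0030e+01  1.1000e-01  1.7425e+02] j6 -29.5 t 49.1 F [-0.7  0.2 -1.6] open 0.0138
shift [ 1.2 39.8  0.3] turn 0.002
```

```bash
python3 -m crank '[[[1,1,8,0,0],[1,1,16,0,0],[1,1,24,0,0],[1,1,28,0,0],[1,1,28,0,0]]]'
python3 - <<'E'
from h import *
shift([.5419,.0294,.127],174.16)
E
```

```text
clock: 49.72
tool_pos: [0.5411, 0.0292, 0.1371]
orientation: [-90.0, -0.0, 174.2]
force: [-0.3, 0.1, -2.5]
opening: 0.0136
pos [0.5411 0.0292 0.1371] ori [-8.9970e+01 -4.0000e-02  1.7421e+02] j6 -29.6 t 49.725 F [-0.3  0.1 -2.5] open 0.0136
shift [-0.8 10.1 -0.3] turn 0.001
```

```bash
python3 -m crank '[[[1,0,3,0,0],[1,0,6,0,0],[1,0,9,0,0],[1,0,11,0,0],[1,0,11,0,0]]]'
```

```text
clock: 50.35
tool_pos: [0.5411, 0.0292, 0.1264]
orientation: [-90.0, -0.0, 174.2]
force: [0.3, 0.3, -3.5]
opening: 0.0138
```

```bash
python3 -m crank '[[[1,0,1,0,0],[1,0,2,0,0],[1,0,2,0,0]]]'
```

```text
clock: 50.72
tool_pos: [0.5414, 0.0293, 0.1258]
orientation: [-90.0, 0.0, 174.2]
force: [-4.5, 0.5, 7.3]
opening: 0.014
```

Contact on the deck. Release, rise, look.

```bash
python3 -m crank '[[[-0.2,0,0,0,0],[-0.2,0,0,0,0],[-0.2,0,0,0,0],[-0.2,0,-30,0,0],[-0.2,0,-80,0,0],[1,0,-130,-30,0],[1,0,-130,-70,0],[1,0,-130,-70,0],[1,0,-130,-70,0],[1,0,-130,-70,0]]]'
python3 - <<'E'
from h import *; import pickle
im,C=snap('wrist','ae_wrist'); snap('scene','ae_scene');pickle.dump(C,open('ae.pkl','wb'))
E
```

```text
clock: 51.98
tool_pos: [0.5481, 0.0982, 0.2542]
orientation: [-90.0, -0.0, 174.2]
force: [0.7, -0.6, -0.4]
opening: 0.0081
```

View pics/ae_wrist.png

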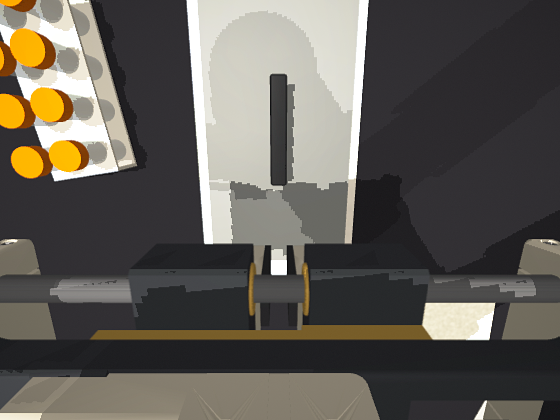

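View pics/ae_scene.png

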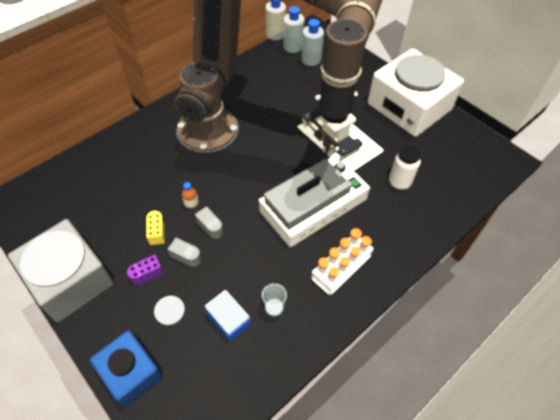

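```bash
python3 - <<'E'
from fit import *; import pickle
C=pickle.load(open('ae.pkl','rb')); im=cv2.imread('pics/ae_wrist.png')
a=np.radians(-5.84); R=np.array([[np.cos(a),-np.sin(a)],[np.sin(a),np.cos(a)]]); h=np.array([.5419,.0294])
big=cv2.resize(im[0:250,170:390],None,fx=2.4,fy=2.4,interpolation=cv2.INTER_CUBIC)
def draw(x,y,z,col):
    o=np.array([[-x,-y],[x,-y],[x,y],[-x,y]])@R.T+h
    cv2.polylines(big,[np.round((proj(C,np.c_[o,np.full(4,z)])+.5-[170,0])*2.4).astype(int)],True,col,1)
draw(.069,.132,.119,(0,0,255)); draw(.007,.045,.155,(0,255,0)); draw(.069,.132,.07,(255,0,0))
cv2.imwrite('pics/ae_ov.png',big)
b=h+R@[-.035,.17]; print(b); shift([b[0],b[1],.12],174.16)
E
```

```text
[0.52437929 0.20207896]
pos [0.5482 0.0982 0.2543] ori [-8.9980e+01 -2.0000e-02  1.7417e+02] j6 -36.1 t 52.075 F [0.1 0.  0.6] open 0.0022
shift [  34.2  134.3 -101. ] turn 0.0
```

View pics/ae_ov.png

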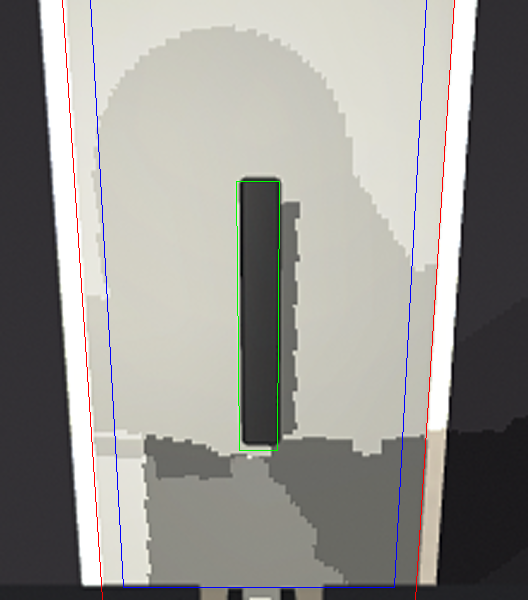

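```bash
python3 -m crank '[[[1,17,0,-50,0],[1,34,0,-101,0],[1,34,50,-101,0],[1,34,100,-101,0],[1,34,142,-101,0],[1,34,149,-101,0],[1,34,149,-101,0],[1,34,149,-101,0]]]'
python3 - <<'E'
from h import *
shift([.5244,.2021,.092],174.16)
snap('wrist','af_wrist')
E
```

```text
clock: 53.08
tool_pos: [0.5259, 0.2034, 0.1075]
orientation: [-90.1, 0.1, 174.2]
force: [-0.3, 0.6, 0.3]
opening: 0.0002
pos [0.5259 0.2034 0.1075] ori [-9.0110e+01  1.4000e-01  1.7422e+02] j6 -46.9 t 53.075 F [-0.3  0.6  0.3] open 0.0002
shift [ 1.4 15.5  1.5] turn 0.001
```

View pics/af_wrist.png

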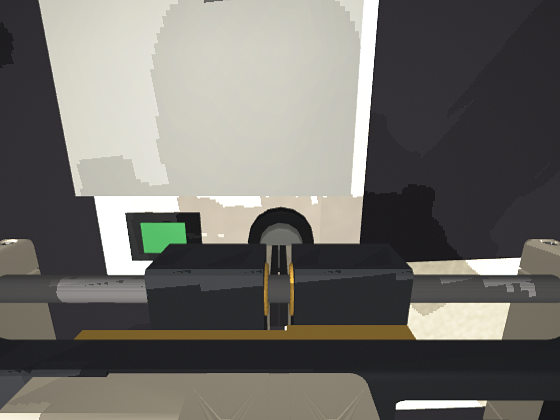

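Over the button. Press to about 6 mm, checking the force.

```bash
python3 -m crank '[[[1,1,6,1,0],[1,1,12,1,0],[1,1,15,1,0],[1,1,18,1,0],[1,1,20,1,0],[1,1,21,1,0],[1,1,21,1,0]]]'
```

```text
clock: 54.0
tool_pos: [0.5235, 0.2019, 0.0861]
orientation: [-90.0, 0.0, 174.2]
force: [-7.3, -1.4, 16.4]
opening: 0.0004
```

```bash
python3 -m crank '[[[1,0,-20,0,0],[1,0,-70,0,0],[1,0,-130,0,0],[1,0,-180,0,0],[1,50,-180,-80,0],[1,50,-180,-140,0],[1,50,-180,-140,0],[1,50,-180,-140,0]]]'
python3 - <<'E'
from fit import *
im,C=snap('wrist','ag_wrist'); snap('top','ag_top'); snap('scene','ag_scene'); print(ctrl.get_obs()['force'],ctrl.get_obs()['qvel'].round(2))
E
```

```text
clock: 55.0
tool_pos: [0.4876, 0.3478, 0.2636]
orientation: [-89.9, -0.0, 174.3]
force: [-0.2, -0.1, -0.5]
opening: 0.0008
[ 0.47729131 -1.67411755  0.61394861] [-0.64 -0.58 -0.15  0.02  0.06 -0.16]
```

View pics/ag_wrist.png

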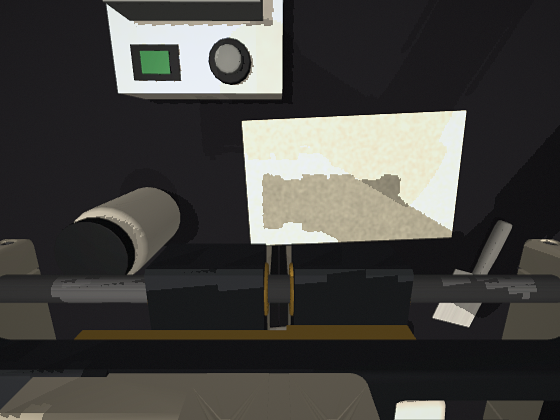

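View pics/ag_top.png

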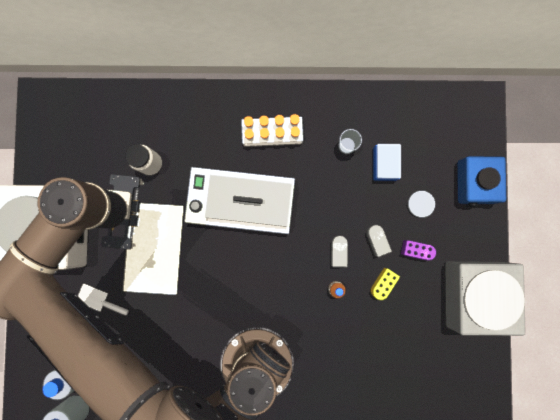

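```bash
python3 -m crank '[[[1,0,0,0,0],[1,0,0,0,0]]]'; python3 - <<'E'
import cv2,numpy as np
a=cv2.imread('pics/a_top.png').astype(int);b=cv2.imread('pics/ag_top.png').astype(int)
d=np.abs(a-b).max(2)[160:240,180:300]; print('heater region changed px >60:',(d>60).sum(), 'max shift est', cv2.phaseCorrelate(a[165:235,200:296].mean(2).astype(np.float32),b[165:235,200:296].mean(2).astype(np.float32)))
from plant import ctrl
print(ctrl.close_job())
E
```

```text
clock: 55.4
tool_pos: [0.4882, 0.3455, 0.2648]
orientation: [-90.0, 0.0, 174.2]
force: [0.0, -0.7, -0.2]
opening: 0.0005
heater region changed px >60: 44 max shift est ((-0.027953243850404874, 0.12618196595086317), 0.9258354612522655)
the job is handed in; nothing more can be done
None
```

I did every step of the job in order and handed it in at about 55 s. No verdict was reported.

- **Lid off:** I tipped it about its far long edge by pushing the grip bar. It reached about 0.35 rad, measured from the wrist picture. I then lifted it off and laid it flat on the mat.
- **Blocks and fillers:** I seated the three white drilled blocks, one per pocket, and stood both fillers upright on the bench at the right. Overlaying the expected outlines on the wrist picture showed all three blocks home and square, to about 1 mm.
- **Lid back on:** It is seated on the deck. The wrist overlay agreed to about 1 mm, and the top picture shows the heater and lid within a fraction of a pixel of where they started.
- **Start button:** I pressed it about 6 mm. The force of about 16 N, against the button's roughly 5 N, means it bottomed out. I then backed the arm off until it was clear of everything.

**Weaker checks:**
- The automatic outline fit on the seated blocks failed because they merged with the white deck in the image. I judged them by the overlay instead.
- The estimate of the lid's centre from its bar end was 7 mm off the one from its corners. I used the corners, and the seated lid agreed with them.
- I only saw by eye that the button had come back up and that the bystanders had not moved; I did not measure either.

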